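# Count three slide mailers into the tray's trough

### The arm

A 7-joint arm with a two-finger parallel gripper is mounted at the origin on the work surface. World frame = base frame: x ahead of the robot, y to its left, z up, the work surface at z = 0. Lengths are in mm, angles in rad, forces in N, time in s.
With the tool pointing down it reaches from about 400 to 875 mm from the base axis. Payload 4.4 kg.
Tool frame: the origin (TCP) lies on the centre line of the jaws, within the pads' length; the fingertips stand 8 mm ahead of it and the grasp point (between the pads) lies 11 mm behind it; x points along the fingers, z is the direction in which the jaws open and shut, and the axes are right-handed (so a half turn about x gives the same grasp; the last joint's range is limited). The gripper opens to 85 mm and grips with 20 to 120 N. Pads are 22 mm wide; open, the fingers measure 114 mm over their backs; the gripper's body (76 mm by 85 mm) begins 54 mm behind the grasp point. The pads swing forward as they close: fully open they stand 13 mm farther back than shut.
Start: joints at [1.096, 0.628, 0.038, 1.517, -0.027, 0.996, -0.02], TCP at [258.409, -596.442, 209.613] pointing down, gripper open.
Joint ranges: [-3.06, 3.06], [-0.37, 2.12], [-1.25, 1.32], [0.18, 2.47], [-1.1, 4.24], [0.23, 1.98], [-2.94, 2.94]. Speed limits (rad/s): [2.57, 2.57, 3.14, 3.14, 3.14, 3.14, 3.14].

### API

Orientations are given as [roll, pitch, yaw] about the fixed x, y, z axes, in that order (R = Rz(yaw) Ry(pitch) Rx(roll)).
In Python, from cell import ctrl, get_image, camera_params gives the robot as it stands. The module is installed in compiled form; this text tells all that it offers.
- The arm moves only by the shell command python3 -m handwheel 'ROWS'. ROWS is text: rows parted by semicolons, each of 7 numbers parted by spaces: the opening, from -1 (shut) to 1 (fully open), then the shift along the tool's x, y, z in mm, then the turn, a rotation vector about the tool's x, y, z in rad. In form: grip x y z wx wy wz; .... A call has 1 to 10 rows; each row shifts and turns the pose as measured when the row begins, along the tool's axes as they then stand; what a row does not reach is not made up. A row lasts 1/10 s, in which the tool goes at most 50 mm and 8.59 degrees, less where a joint would pass 70% of its speed; a pose out of reach is approached as far as the arm can. A call with a gripper value outside its range is refused whole. The fingers move at their own pace and stop on an object; the grip force is fixed at half the most. Time passes only in rows, so rows that do not move let the fingers close. It gives the time, the measured TCP pose, the force and the opening at its end, in the units of the state.
- ctrl.read_state(): the state, without advancing time (a new reading comes with each control period).
- get_image(name): name is "scene" or "top" or "wrist"; returns the picture (400x640x3 uint8, blue, green, red); there is no depth.
- camera_params(name): a dict with "fx", "fy", "cx", "cy" (pixels), "eye" and "orientation" of the camera in the world. Camera axes: x right, y up, looking along -z (the intrinsics and any distortion apply to the point x, -y, -z); pixel columns grow to the right and rows downward; lengths in mm; the calibration is good to about 2 mm. A picture is of the moment at which its call begins: read the wrist's pose just before it. camera_params takes no time and is no camera call; for the wrist camera it gives the pose at the moment of the call.
- ctrl.finish_job(): hands the job in, once; it reports no verdict.
The state is a dict: "clock": time; "qpos": joint angles; "qd": joint speeds; "tau": joint torques, N m; "eef_pos": TCP position; "tool_rot": TCP orientation; "force": force on the tool from outside, world axes, zero at the start; "torque": the same for the moment, N m; "width": finger opening in mm.
Only numpy, scipy, OpenCV 4.12 (cv2) and the standard library are available. Lean on these libraries where they do the work, as an engineer would, in place of code of your own. Each camera call takes 0.05 s, during which the arm holds its last target.

### The job

Count out three of the four slide mailers on the counting tray: slide them along the deck and over its edge into the open trough (do not lift them in), then shut the trough's lid right down. Only then lay the left-over mailer gently down flat in the free part of the stock box, and do not disturb the loose things standing about.

Things in the scene. Friction and masses are not known exactly. Their poses are not given: they have to be found in the camera images.
- tray: Grey metal counting tray, fixed, 150 mm (x) by 387 mm (y). Origin on the bench under its centre, z up. Deck: flat, upper face at z = 74 mm, y = -96.5 to +193.5 mm; a 5 mm thick, 12 mm high fence along each side (inner faces at x = -70, +70 mm), none at the +y end. At the -y end it drops into the open trough.
- trough_floor (a point): Centre of the trough's floor, 4 mm above the bench; axes as the tray's. Inside, the trough measures 140 mm (x) by 92 mm (y: tray y = -188.5 to -96.5 mm); its walls, 5 mm thick, are 74 mm high, flush with the deck.
- trough_edge (a point): Middle of the edge (along the tray's x) where the deck drops into the trough, on the deck's upper face; axes as the tray's.
- lid (a joint): Angle of the trough's lid: 0 shut flat over the trough, 1.57 upright, more = leaning outward, away from the deck (limit 2.05); starts at 1.55 to 1.95. Pale metal plate, 6 mm thick, 150 mm along the hinge, 98 mm from hinge to free edge. The hinge is stiff (0.12 N m): the lid stays at any angle, never falls, and has to be pushed right down.
- lid_hinge (a point): Middle of the lid's hinge line, on top of the trough's outer wall (tray y = -193.5, z = 74.5 mm). Its axes turn with the lid: x along the hinge, y from the hinge to the free edge, z out of the lid's outer face; the plate lies between z = 0 and 6 mm. Shut, the axes are those of the tray.
- lid_tongue (a point): Middle of the 50 mm wide, 6 mm thick tongue in the middle of the lid's free edge, 108 mm from the hinge; the tongue ends 119 mm from the hinge. Axes as lid_hinge.
- mailer1: Slide mailer: closed flat white case for microscope slides, 95 (x) x 34 (y) x 16 (z) mm, 28 to 56 g, one of four alike. Origin at its centre. They start flat on the deck, crosswise within 0.1 rad, in a row along tray y: the three nearest the trough too close for fingers between, the fourth apart, with at least 45 mm clear before it, farther from the trough. Which number lies where varies.
- mailer2: Another slide mailer, the same as mailer1 in every way.
- mailer3: Another slide mailer, the same as mailer1 in every way.
- mailer4: Another slide mailer, the same as mailer1 in every way.
- stock_box: Stock box: open blue plastic box, fixed, outside 180 mm (x) by 130 mm (y) by 40 mm high, walls and floor 5 mm. Origin under its centre, z up. Three such mailers stand on edge, stuck fast, at its +x end (x over +28 mm, up to 40 mm high); the rest is free. It stands left or right of the tray, changing places with the tube rack.
- stock_free (a point): Centre of the free part of the stock box's floor (x = -30 mm of the box, 5 mm above the bench); the free floor is about 115 mm along the box's x and 120 mm along its y. Axes as the box's.
- tube_rack: Bystander, fixed: white rack with capped glass tubes, 180 x 100 mm, 94 mm high. Origin under its centre.
- reagent: Bystander, loose: amber bottle, 64 mm across, 150 mm high, behind the tray. Origin under its centre.
- jar: Bystander, loose: clear jar with lid, 56 mm across, 65 mm high, between robot and tray. Origin under its centre.
- dishes: Bystander, loose: two flat clear round dishes, one on the other, 93 mm across, 29 mm high, between robot and tray. Origin under its centre.
- timer: Bystander, loose: white bench timer, 30 x 70 mm, 60 mm high, behind the tray. Origin under its centre.
- beaker: Bystander, loose: glass beaker, 72 mm across, 95 mm high, behind the tray. Origin under its centre.
Not all that is in view belongs to the job. What is shaped like the mailer1 but blue is not meant. Leave any purple or turquoise look-alike of the mailer4 alone.

How it is judged:
By the outcome, as a careful person would: the job done as asked, in the order asked, and still so for the second after the job is handed in, with the robot touching nothing.
It also fails if it takes over 64 s, if anything falls off the work surface, if the arm or the gripper's body presses on something with over 40 N, if the wrist force passes 120 N, or if a joint passes its speed limit or range.

## Working session

There is one attempt and no reset: what is moved stays moved. The work goes in short steps, Python scripts to look and compute and a shell command to move; the robot and the scene stay as the last step left them, time stands still between calls to the robot, and variables do not carry over. Pictures are saved under pics/ and viewed, and the job is handed in when it is done.

```bash
mkdir -p pics
python3 - <<'E'
from cell import ctrl,get_image,camera_params
import cv2
for n in("scene","top","wrist"):
    p=camera_params(n);print(n,p)
    cv2.imwrite(f"pics/a_{n}.png",get_image(n))
s=ctrl.read_state();print(s)
E
```

```text
scene {'fx': 434.544651460532, 'fy': 434.544651460532, 'cx': 317.82399698813623, 'cy': 200.89595119931897, 'eye': array([1127.43049327, -219.01063874, 1011.82596731]), 'orientation': array([ 0.63096029, -0.00184988,  1.25462101])}
top {'fx': 379.37771958444006, 'fy': 379.37771958444006, 'cx': 319.33024029191307, 'cy': 205.59479408428223, 'eye': array([ 338.28581136,    1.66133258, 1147.33388928]), 'orientation': array([ 0.1528204 ,  0.0103464 , -1.59055614])}
wrist {'fx': 311.8235334465606, 'fy': 311.8235334465606, 'cx': 318.12328656081314, 'cy': 195.63187049455436, 'eye': array([ 335.09196832, -562.96997682,  372.39564372]), 'orientation': array([-0.33114018,  0.00133644, -1.16193696])}
{'clock': 0.15, 'qpos': array([ 1.09618832,  0.62914773,  0.03846402,  1.51814607, -0.02701074,
        0.99632499, -0.02000519]), 'qd': array([ 0.00035723, -0.00267118,  0.0004837 , -0.0031191 , -0.00025939,
       -0.00107142,  0.00045391]), 'tau': array([ 1.79636965e-03, -5.63794792e+01,  1.22787125e+00, -1.93646926e+01,
        1.11606088e-02,  7.47298531e-03, -1.33521802e-06]), 'eef_pos': array([ 258.20146299, -595.94711501,  208.88905788]), 'tool_rot': array([-3.13569236,  1.56928839,  1.98548078]), 'force': array([-0.61886718, -0.32162859,  0.4346988 ]), 'torque': array([-0.00978775,  0.00236057,  0.02559397]), 'width': 85.7046246085726}
```

View pics/a_scene.png

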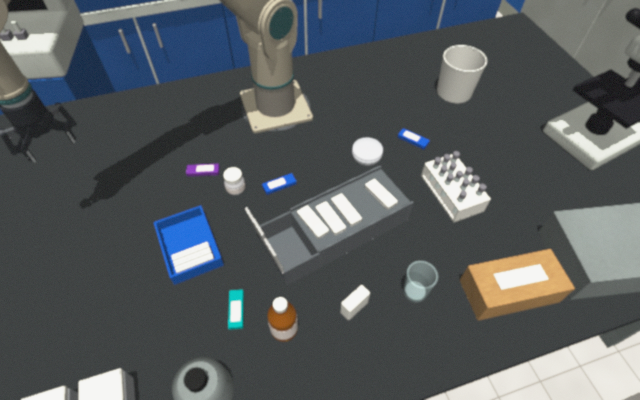

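View pics/a_top.png

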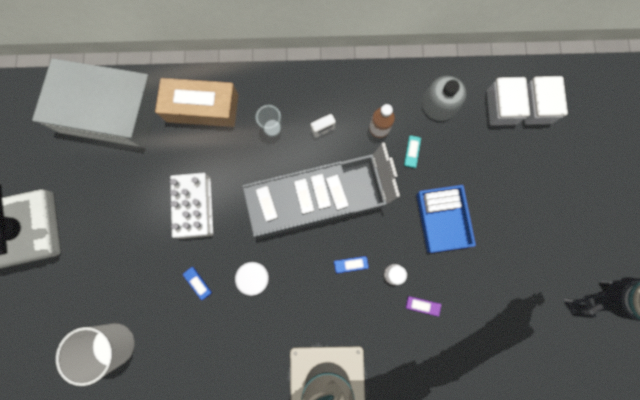

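View pics/a_wrist.png

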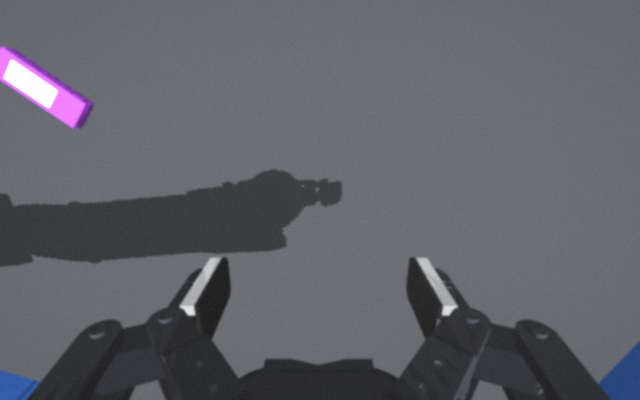

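```bash
cat > h.py <<'E'
import numpy as np,cv2
from cell import ctrl,get_image,camera_params
from scipy.spatial.transform import Rotation as R
def ray(p,u,v):
    d=np.array([(u-p['cx'])/p['fx'],-(v-p['cy'])/p['fy'],-1.])
    return np.array(p['eye']),R.from_euler('xyz',p['orientation']).apply(d)
def toz(p,u,v,z):
    e,d=ray(p,u,v); return e+d*(z-e[2])/d[2]
def proj(p,X):
    c=R.from_euler('xyz',p['orientation']).inv().apply(np.array(X,float)-p['eye'])
    return np.array([p['cx']+p['fx']*c[0]/-c[2],p['cy']-p['fy']*c[1]/-c[2]])
def tri(p1,a,p2,b):
    e1,d1=ray(p1,*a);e2,d2=ray(p2,*b)
    A=np.stack([d1,-d2],1);t=np.linalg.lstsq(A,e2-e1,rcond=None)[0]
    q1=e1+d1*t[0];q2=e2+d2*t[1];return (q1+q2)/2,np.linalg.norm(q1-q2)
def state():
    s=ctrl.read_state();M=R.from_euler('xyz',s['tool_rot']).as_matrix()
    return s,M
E
python3 - <<'E'
from h import *
for n,roi in(("top",(235,140,170,100)),("scene",(235,165,185,110))):
    im=cv2.imread(f"pics/a_{n}.png");p=camera_params(n)
    g=im.min(2);x,y,w,h=roi
    m=np.zeros_like(g);m[y:y+h,x:x+w]=(g[y:y+h,x:x+w]>165)*255
    cs,_=cv2.findContours(m,0,1)
    for c in cs:
        if cv2.contourArea(c)<60: continue
        (u,v),wh,a=cv2.minAreaRect(c);M=cv2.moments(c);u,v=M['m10']/M['m00'],M['m01']/M['m00']
        b=[toz(p,*q,90)[:2] for q in cv2.boxPoints(((u,v),wh,a))]
        print(n,round(u,1),round(v,1),np.round(toz(p,u,v,90),1),np.linalg.norm(b[0]-b[1]).round(),np.linalg.norm(b[2]-b[1]).round(),np.round(b).tolist())
for n,s in(("top",(235,130,180,115)),("scene",(235,165,185,115))):
    im=cv2.imread(f"pics/a_{n}.png");x,y,w,h=s
    cv2.imwrite(f"pics/b_{n}.png",cv2.resize(im[y:y+h,x:x+w],None,fx=4.3,fy=4.3,interpolation=cv2.INTER_CUBIC))
E
```

```text
top 315.3 195.8 [529.6  20.1  90. ] 329.0 135.0 [[561.0, 195.0], [631.0, -127.0], [499.0, -152.0], [430.0, 164.0]]
top 389.2 159.6 [ 630.5 -193.6   90. ] 16.0 100.0 [[673.0, -167.0], [680.0, -181.0], [588.0, -220.0], [582.0, -206.0]]
scene 254.3 221.6 [ 499.9 -181.6   90. ] 8.0 97.0 [[453.0, -197.0], [450.0, -190.0], [545.0, -166.0], [547.0, -174.0]]
scene 312.6 220.6 [542.8 -39.9  90. ] 40.0 102.0 [[503.0, -73.0], [484.0, -38.0], [582.0, -8.0], [599.0, -41.0]]
scene 330.3 216.8 [545.8   6.8  90. ] 39.0 104.0 [[502.0, -23.0], [486.0, 13.0], [588.0, 35.0], [602.0, 1.0]]
scene 346.3 208.4 [533.7  54.7  90. ] 40.0 104.0 [[491.0, 25.0], [474.0, 60.0], [575.0, 84.0], [590.0, 49.0]]
scene 381.0 192.5 [513.8 160.7  90. ] 39.0 104.0 [[474.0, 129.0], [453.0, 162.0], [553.0, 192.0], [571.0, 160.0]]
scene 276.2 182.8 [395.2 -96.4  90. ] 49.0 24.0 [[387.0, -121.0], [380.0, -72.0], [404.0, -72.0], [410.0, -120.0]]
```

```bash
ls pics
```

```text
a_scene.png
a_top.png
a_wrist.png
b_scene.png
b_top.png
```

View pics/b_top.png

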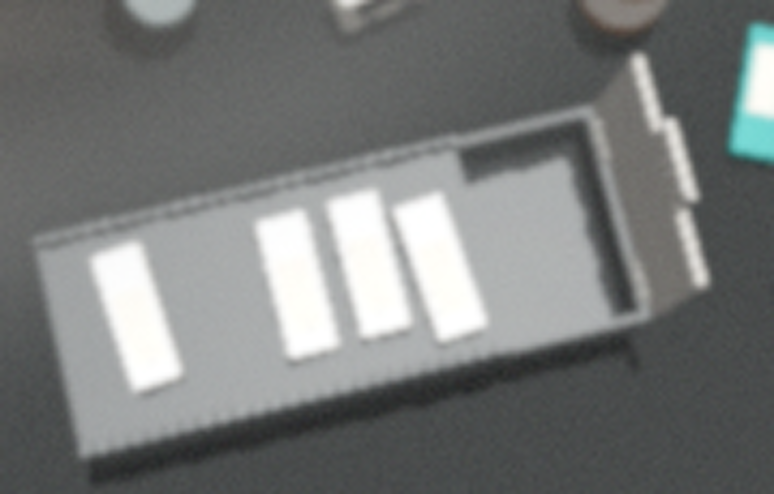

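View pics/b_scene.png

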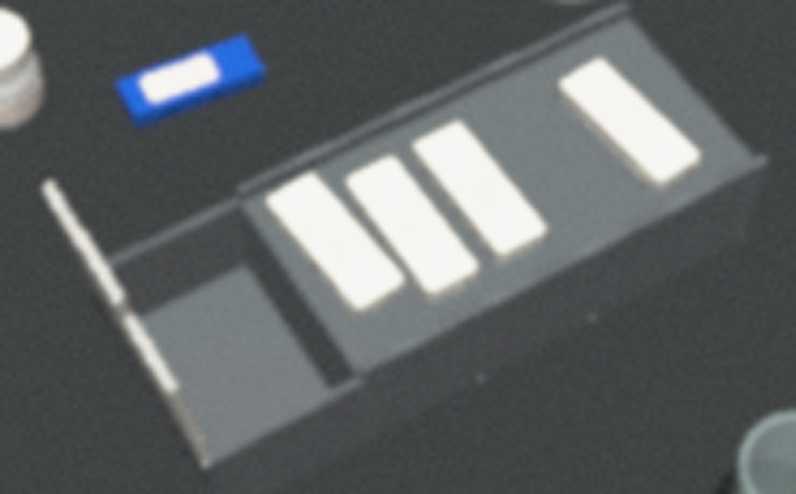

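Run:
```python
from h import *
s,M=state();print("tool axes cols world\n",M.round(3))
pt,ps=camera_params("top"),camera_params("scene")
T=lambda a:(235+a[0]/4.3-.4,130+a[1]/4.3-.4)
S=lambda a:(235+a[0]/4.3-.4,165+a[1]/4.3-.4)
for nm,a,b in[("edge far",(463,184),(358,375)),("edge near",None,(247,195)),("outer far",(588,108),(205,465)),("outer near",(643,318),(110,265)),("deckend far",(38,240),(765,160)),("deckend near",(83,457),(625,8)),("lidtop1",(636,55),None)]:
    if a and b: q,e=tri(pt,T(a),ps,S(b));print(nm,"tri",q.round(1),round(e,1))
    for z in(74,86):
        print("  ",z,toz(pt,*T(a),z).round(1)[:2] if a else None,toz(ps,*S(b),z).round(1)[:2] if b else None)
# mailers
for n,roi,th in(("top",(240,140,115,90),215),("scene",(295,170,110,80),190)):
    im=cv2.imread(f"pics/a_{n}.png");p=camera_params(n);g=im.min(2);x,y,w,h=roi
    m=np.zeros_like(g);m[y:y+h,x:x+w]=(g[y:y+h,x:x+w]>th)*255
    for c in cv2.findContours(m,0,1)[0]:
        if cv2.contourArea(c)<100: continue
        W=np.array([toz(p,*q[0],90)[:2] for q in c],np.float32);(X,Y),wh,a=cv2.minAreaRect(W)
        print(n,round(X,1),round(Y,1),np.round(wh,1),round(a,1))
# box
for n in("top","scene"):
    im=cv2.imread(f"pics/a_{n}.png");p=camera_params(n);hsv=cv2.cvtColor(im,cv2.COLOR_BGR2HSV)
    m=cv2.inRange(hsv,(105,150,60),(122,255,255))
    for c in cv2.findContours(m,0,1)[0]:
        if cv2.contourArea(c)<900: continue
        for z in (0,40):
            W=np.array([toz(p,*q[0],z)[:2] for q in c],np.float32);(X,Y),wh,a=cv2.minAreaRect(W)
            print("box",n,z,round(X,1),round(Y,1),np.round(wh,1),round(a,1))
```

```text
tool axes cols world
 [[-0.001  0.918  0.397]
 [ 0.001  0.397 -0.918]
 [-1.    -0.    -0.002]]
edge far tri [608.2 -54.1  47.4] 13.2
   74 [599.8 -59. ] [624.3 -52.5]
   86 [596.9 -58.3] [630.8 -54.6]
   74 None [483.8 -78. ]
   86 None [492.  -79.8]
outer far tri [ 651.2 -148.2   70.6] 5.1
   74 [ 650.8 -145.3] [ 652.2 -150.9]
   86 [ 647.3 -143.6] [ 658.2 -151.8]
outer near tri [ 506.5 -172.8   74.1] 6.3
   74 [ 505.7 -175.9] [ 507.4 -169.8]
   86 [ 503.9 -173.9] [ 515.4 -170.4]
deckend far tri [565.5 226.9  86.9] 3.8
   74 [567.5 227.8] [557.9 235.1]
   86 [565.  225.3] [565.2 229.3]
deckend near tri [420.9 196.7  80.3] 2.8
   74 [421.  196.5] [416.3 201. ]
   86 [420.  194.4] [425.4 195.6]
   74 [ 687.4 -179.5] None
   86 [ 683.5 -177.4] None
top 512.4 159.7 [93.1 33.1] 18.1
top 531.7 53.1 [94.3 33.6] 13.2
top 541.0 -41.4 [93.7 34. ] 17.6
top 544.4 5.5 [93.9 33.6] 13.7
scene 541.3 -40.0 [96.4 35.6] 17.9
scene 544.2 6.8 [96.1 35.5] 13.5
scene 532.4 54.7 [95.7 35.8] 13.7
scene 512.3 161.5 [96.9 34.7] 17.7
box scene 0 447.6 -365.0 [212.7 138.9] 7.2
box scene 40 474.4 -359.2 [204.2 133.4] 7.2
box scene 0 -476.4 -598.7 [451.3 426.7] 0.7
box scene 40 -413.0 -583.7 [433.4 409.8] 0.7
box scene 0 -479.0 -213.8 [452.7 383.6] 0.5
box scene 40 -415.5 -214.0 [434.8 368.4] 0.5
box scene 0 -307.5 932.3 [288.3 206. ] 72.1
box scene 40 -250.8 886.8 [276.9 197.8] 72.1
box scene 0 -350.5 526.3 [578.3 374.1] 72.1
box scene 40 -292.1 496.9 [555.4 359.3] 72.1
```

```bash
python3 -m handwheel '0.2 -6 32 -34 0 0 0;0.2 -6 32 -34 0 0 0;0.2 -6 32 -34 0 0 0;0.2 -6 32 -34 0 0 0;0.2 -6 32 -34 0 0 0;0.2 -6 32 -34 0 0 0;0.2 -6 32 -34 0 0 0;0.2 -6 32 -34 0 0 0;0.2 -6 32 -34 0 0 0;0.2 -6 32 -34 0 0 0'
cat >> h.py <<'E'
TR=dict(c=np.array([536,25.6]),a=np.radians(12.8))
def tray(x,y):
    c,s=np.cos(TR['a']),np.sin(TR['a']);return TR['c']+np.array([c*x-s*y,s*x+c*y])
def totray(X):
    c,s=np.cos(TR['a']),np.sin(TR['a']);d=np.array(X)[:2]-TR['c'];return np.array([c*d[0]+s*d[1],-s*d[0]+c*d[1]])
def plan(pos,zang=None):
    s,M=state();d=M.T@(np.array(pos)-s['eef_pos']);
    print("clock",round(s['clock'],2),"at",s['eef_pos'].round(1),"tray",totray(s['eef_pos']).round(1),"F",s['force'].round(1),"w",round(s['width'],1))
    za=np.degrees(np.arctan2(M[1,2],M[0,2]));print("zang",za.round(1),"tilt",M[:,0].round(3),"delta tool",d.round(1),"len",np.linalg.norm(d).round(1))
    if zang is not None:
        r=(zang-za+180)%360-180;print("turn about tool x (rad)",round(-np.radians(r),3))
E
python3 - <<'E'
from h import *
plan([*tray(0,82),250],12.8)
E
```

```text
clock: 1.15
eef_pos: [418.4, -147.5, 266.5]
tool_rot: [-2.034, 1.566, 3.073]
force: [1.3, -1.2, 0.8]
width: 51.3
clock 1.15 at [ 418.4 -147.5  266.5] tray [-153.  -142.8] F [ 1.3 -1.2  0.8] w 51.3
zang -67.4 tilt [-0.005  0.    -1.   ] delta tool [  16.   189.1 -195.4] len 272.4
turn about tool x (rad) -1.4
```

```bash
python3 -m handwheel '0.2 0 32 -34 0 0 0;0.2 0 32 -34 0 0 0;0.2 0 32 -34 0 0 0;0.2 0 32 -34 0 0 0;0.2 0 32 -34 0 0 0;0.2 0 20 -20 -0.14 0 0;0.2 0 0 0 -0.14 0 0;0.2 0 0 0 -0.14 0 0;0.2 0 0 0 -0.14 0 0;0.2 0 0 0 -0.14 0 0' >/dev/null; python3 -m handwheel '0.2 0 0 0 -0.14 0 0;0.2 0 0 0 -0.14 0 0;0.2 0 0 0 -0.14 0 0;0.2 0 0 0 -0.14 0 0;0.2 0 0 0 -0.14 0 0'
python3 - <<'E'
from h import *
plan([*tray(0,82),250],12.8)
p=camera_params("wrist");cv2.imwrite("pics/c_wrist.png",get_image("wrist"));print(p)
E
```

```text
clock: 2.65
eef_pos: [512.9, 118.5, 265.0]
tool_rot: [2.384, 1.565, 2.676]
force: [-0.9, 0.6, -0.4]
width: 51.0
clock 2.65 at [512.9 118.5 265. ] tray [-1.9 95.8] F [-0.9  0.6 -0.4] w 51.0
zang 16.8 tilt [-0.006  0.003 -1.   ] delta tool [ 14.9 -13.9   1. ] len 20.4
turn about tool x (rad) 0.069
{'fx': 311.8235334465606, 'fy': 311.8235334465606, 'cx': 318.12328656081314, 'cy': 195.63187049455436, 'eye': array([489.56050911, 198.1870389 , 428.91095674]), 'orientation': array([-0.32699739,  0.00475341,  0.29286953])}
```

View pics/c_wrist.png

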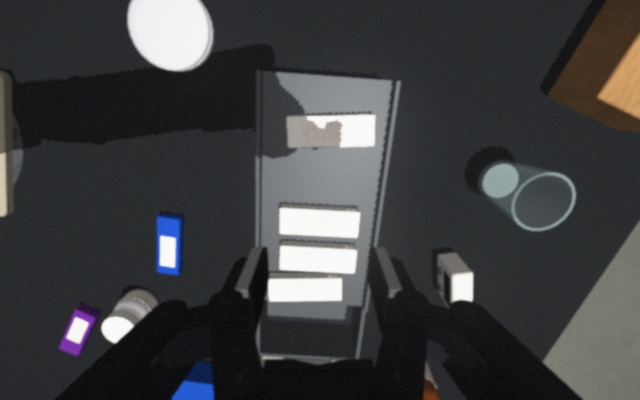

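Run:
```python
from h import *
p=camera_params("wrist")
im=cv2.imread("pics/c_wrist.png")
cv2.imwrite("pics/c_crop.png",cv2.resize(im[55:370,235:415],None,fx=1.9*1,fy=1.9,interpolation=cv2.INTER_CUBIC))
g=im.min(2);m=np.zeros_like(g);m[100:310,262:378]=(g[100:310,262:378]>135)*255
for c in cv2.findContours(m,0,1)[0]:
    if cv2.contourArea(c)<200: continue
    W=np.array([toz(p,*q[0],90)[:2] for q in c],np.float32);(X,Y),wh,a=cv2.minAreaRect(W)
    print(round(X,1),round(Y,1),np.round(wh,1),round(a,1),"tray",totray((X,Y)).round(1))
for q in[(258,71),(399,80)]: print(q,toz(p,*q,86).round(1),"tray",totray(toz(p,*q,86)).round(1))
for q in[(254,356),(362,362)]: print(q,totray(toz(p,*q,74)).round(1))
```

```text
541.2 -37.6 [96.4 39.2] 18.5 tray [ -8.9 -62.8]
544.7 9.4 [97.4 39.3] 13.1 tray [  4.9 -17.7]
524.1 117.2 [110.1 161.4] 13.3 tray [ 8.7 92. ]
(258, 71) [423.3 197.   86. ] tray [-71.9 192.1]
(399, 80) [564.3 231.2  86. ] tray [ 73.2 194.2]
(254, 356) [ -75.1 -194.8]
(362, 362) [  83.  -193.4]
```

View pics/c_crop.png

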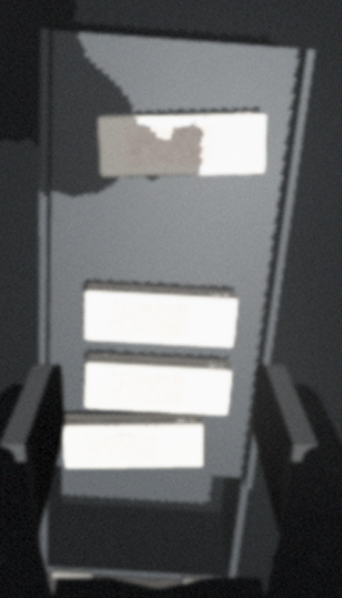

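```bash
python3 -m handwheel '0.2 10 -11 1 0.069 0 0;0.2 40 0 0 0 0 0;0.2 40 0 0 0 0 0;0.2 40 0 0 0 0 0'
python3 - <<'E'
from h import *
plan([*tray(1,80),83],12.8)
E
```

```text
clock: 3.1
eef_pos: [522.6, 109.3, 136.6]
tool_rot: [0.407, 1.56, 0.621]
force: [0.7, -0.7, 0.2]
width: 50.9
clock 3.1 at [522.6 109.3 136.6] tray [ 5.5 84.6] F [ 0.7 -0.7  0.2] w 50.9
zang 12.2 tilt [ 0.009  0.006 -1.   ] delta tool [53.5 -4.9 -4.9] len 53.9
turn about tool x (rad) -0.01
```

```bash
python3 -m handwheel '0.2 20 -1 -3 0 0 0;0.2 18 -1 -2 0 0 0;0.2 9 0 0 0 0 0;0.2 4 0 0 0 0 0;0.2 0 0 0 0 0 0'
python3 - <<'E'
from h import *
plan([*tray(1,80),83],12.8)
p=camera_params("wrist");cv2.imwrite("pics/d_wrist.png",get_image("wrist"))
E
```

```text
clock: 3.6
eef_pos: [514.4, 104.9, 78.2]
tool_rot: [1.823, 1.567, 2.026]
force: [1.2, -0.4, 0.2]
width: 51.3
clock 3.6 at [514.4 104.9  78.2] tray [-3.5 82.1] F [ 1.2 -0.4  0.2] w 51.3
zang 11.6 tilt [-0.001  0.003 -1.   ] delta tool [-4.8 -2.   4.5] len 6.9
turn about tool x (rad) -0.02
```

View pics/d_wrist.png

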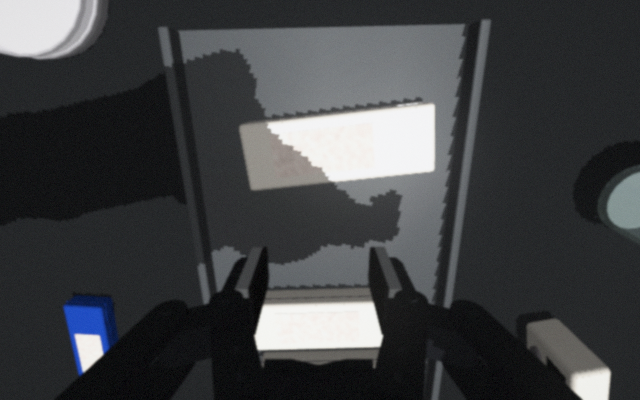

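```bash
python3 -m handwheel '0.2 -2.5 -6 3 -0.02 0 0;0.2 0 -8 1 0 0 0;0.2 0 -8 0 0 0 0;0.2 0 -8 0 0 0 0;0.2 0 -8 0 0 0 0;0.2 0 -8 0 0 0 0'
python3 - <<'E'
from h import *
plan([*tray(0,-86),81],12.8)
E
```

```text
clock: 4.25
eef_pos: [532.9, 57.8, 84.6]
tool_rot: [0.359, 1.563, 0.583]
force: [0.1, -0.4, 0.6]
width: 51.3
clock 4.25 at [532.9  57.8  84.6] tray [ 4.1 32.1] F [ 0.1 -0.4  0.6] w 51.3
zang 12.8 tilt [ 0.006  0.004 -1.   ] delta tool [   3.2 -118.1   -4.2] len 118.2
turn about tool x (rad) 0.0
```

```bash
python3 -m handwheel '0.2 2 -8 -2 0 0 0;0.2 1 -8 -1 0 0 0;0.2 0 -8 0 0 0 0;0.2 0 -8 0 0 0 0;0.2 0 -8 0 0 0 0;0.2 0 -8 0 0 0 0'
python3 - <<'E'
from h import *
plan([*tray(0,-86),81],12.8)
for n in("scene",):
    im=get_image(n);cv2.imwrite(f"pics/e_{n}.png",cv2.resize(im[150:290,220:430],None,fx=3.6,fy=3.6,interpolation=cv2.INTER_CUBIC))
E
```

```text
clock: 4.85
eef_pos: [540.8, 5.4, 80.8]
tool_rot: [0.402, 1.564, 0.625]
force: [-0.4, -0.2, 0.0]
width: 51.1
clock 4.85 at [540.8   5.4  80.8] tray [  0.2 -20.8] F [-0.4 -0.2  0. ] w 51.1
zang 12.8 tilt [ 0.005  0.004 -1.   ] delta tool [ -0.4 -65.2  -0.1] len 65.2
turn about tool x (rad) -0.001
```

View pics/e_scene.png

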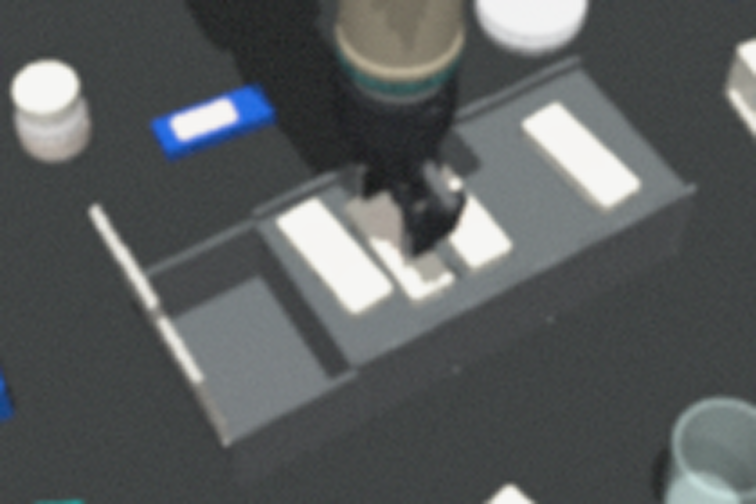

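Run:
```python
from h import *
im=get_image("wrist");cv2.imwrite("pics/f_wrist.png",im)
p=camera_params("wrist");s,M=state()
print(s['eef_pos'],totray(s['eef_pos']))
for y in(28.6,-21,-66):print(y,proj(p,[*tray(0,y),90]).round())
print("tip px", [proj(p,s['eef_pos']+M@np.array([a,0,dz])).round().tolist() for a in(8,-5) for dz in(-25,25)])
im=get_image("top");cv2.imwrite("pics/f_top.png",cv2.resize(im[130:245,235:415],None,fx=4.3,fy=4.3,interpolation=cv2.INTER_CUBIC))
```

```text
[540.85314059   4.17247544  80.68703996] [-1.46989570e-02 -2.19702427e+01]
28.6 [318. 158.]
-21 [318. 246.]
-66 [319. 313.]
tip px [[277.0, 234.0], [359.0, 234.0], [274.0, 244.0], [362.0, 244.0]]
```

View pics/f_wrist.png

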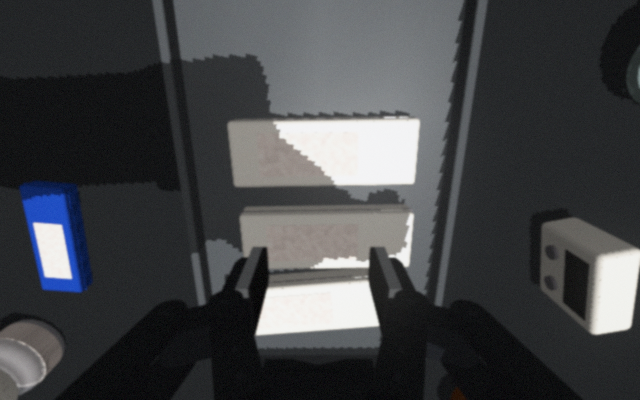

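View pics/f_top.png

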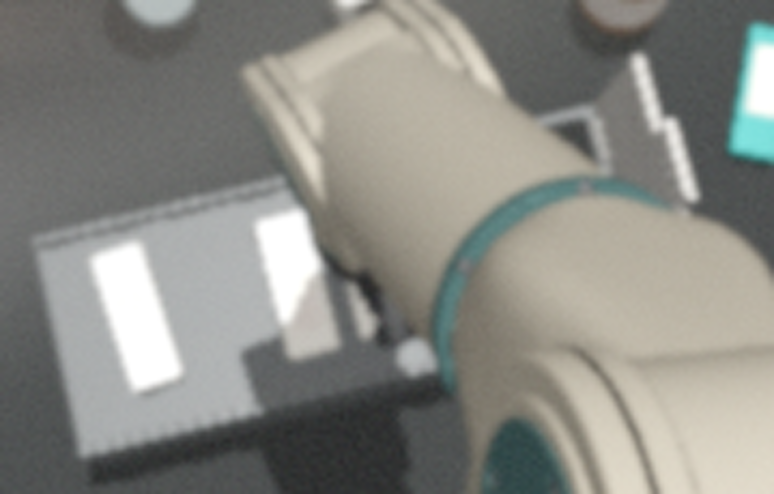

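Run:
```python
from h import *
p=camera_params("wrist");s,M=state();print(p['eye'])
im=cv2.imread("pics/f_wrist.png");cv2.imwrite("pics/f_c.png",cv2.resize(im[230:330,210:430],None,fx=3.5,fy=3.5))
dep=p['fx']*s['width']/(370-268)
for u,v in((268,250),(370,250)):
    e,d=ray(p,u,v);X=e+d*dep;print(X.round(1),"tool",(M.T@(X-s['eef_pos'])).round(1))
```

```text
[521.31964857  86.2477983  244.5683769 ]
[514.4   6.5 105.3] tool [-24.7   7.1 -25.2]
[564.2  17.8 105.6] tool [-24.7   7.1  25.9]
```

View pics/f_c.png

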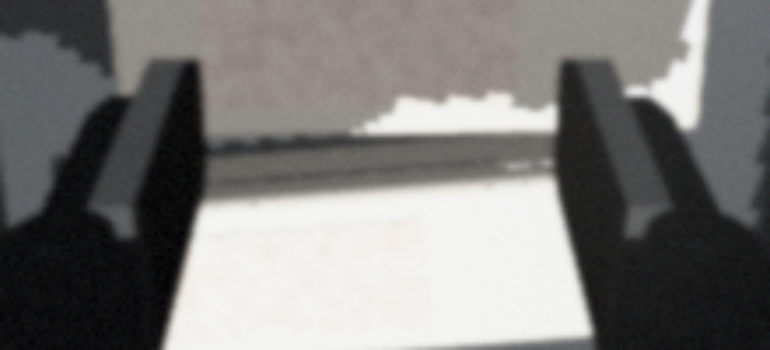

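Run:
```python
from h import *
p=camera_params("scene");s,M=state()
im=get_image("scene")
x0,y0,k=300,170,9
c=cv2.resize(im[y0:y0+65,x0:x0+85],None,fx=k,fy=k,interpolation=cv2.INTER_CUBIC)
for a,col in((8,(0,0,255)),(-5,(0,255,0)),(-20,(255,0,0))):
  for z in(-25,25):
    for y in(-11,11):
      q=proj(p,s['eef_pos']+M@np.array([a,y,z]));print(a,y,z,q.round(1))
      cv2.circle(c,tuple(int((v-o+.5)*k) for v,o in zip(q,(x0,y0))),4,col,-1)
cv2.imwrite("pics/g.png",c)
```

```text
8 -11 -25 [320.4 214.2]
8 11 -25 [327.6 210.6]
8 -11 25 [330.5 228. ]
8 11 25 [337.7 224.3]
-5 -11 -25 [320.4 211.3]
-5 11 -25 [327.6 207.8]
-5 -11 25 [330.6 225.2]
-5 11 25 [337.9 221.5]
-20 -11 -25 [320.4 208. ]
-20 11 -25 [327.7 204.4]
-20 -11 25 [330.7 221.9]
-20 11 25 [338.1 218.2]
```

View pics/g.png

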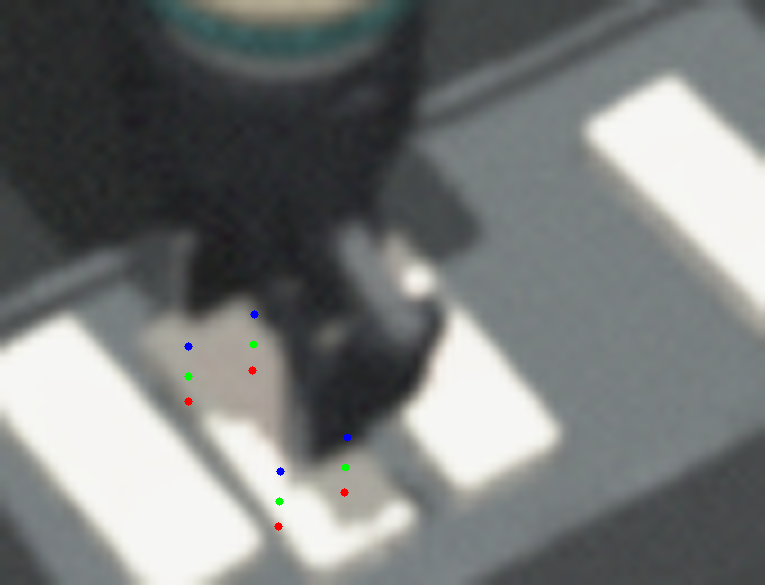

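```bash
python3 -m handwheel '0.2 -20 0 0 0 0 0;0.2 -5 25 0 0 0 0;0.2 0 40 0 0 0 0;0.2 0 35 0 0 0 0;0.2 20 0 0 0 0 0;0.2 6 0 0 0 0 0;0.2 0 0 0 0 0 0'
python3 - <<'E'
from h import *
plan([*tray(0,82),72],12.8)
E
```

```text
clock: 5.75
eef_pos: [518.1, 111.8, 81.4]
tool_rot: [0.599, 1.559, 0.826]
force: [0.5, -0.8, -0.3]
width: 51.0
clock 5.75 at [518.1 111.8  81.4] tray [ 1.6 88.1] F [ 0.5 -0.8 -0.3] w 51.0
zang 13.0 tilt [ 0.008  0.009 -1.   ] delta tool [ 9.4 -6.1 -1.7] len 11.3
turn about tool x (rad) 0.003
```

```bash
python3 -m handwheel '0.2 5 -3 -1 0 0.008 0.008;0.2 4 -2 0 0 0 0;0.2 3 0 0 0 0 0;0.2 0 0 0 0 0 0'; python3 -m handwheel '0.2 3 0 0 0 0 0;0.2 3 0 0 0 0 0;0.2 0 0 0 0 0 0'
```

```text
clock: 6.15
eef_pos: [519.3, 103.9, 69.2]
tool_rot: [1.449, 1.556, 1.672]
force: [-1.9, -0.2, -0.2]
width: 51.1
clock: 6.45
eef_pos: [519.7, 103.2, 63.0]
tool_rot: [1.416, 1.557, 1.637]
force: [-0.3, -0.3, -0.5]
width: 51.3
```

Run:
```python
from h import *
plan([*tray(0,82),72],12.8)
p=camera_params("scene");s,M=state()
im=get_image("scene")
x0,y0,k=310,150,9
c=cv2.resize(im[y0:y0+65,x0:x0+85],None,fx=k,fy=k,interpolation=cv2.INTER_CUBIC)
for a,col in((8,(0,0,255)),(-5,(0,255,0)),(-15,(255,0,0))):
  for z in(-25,25):
    for y in(-11,11):
      q=proj(p,s['eef_pos']+M@np.array([a,y,z]))
      cv2.circle(c,tuple(int((v-o+.5)*k) for v,o in zip(q,(x0,y0))),4,col,-1)
cv2.imwrite("pics/h.png",c)
```

```text
clock 6.45 at [519.7 103.2  63. ] tray [ 1.3 79.3] F [-0.3 -0.3 -0.5] w 51.3
zang 12.7 tilt [-0.001  0.014 -1.   ] delta tool [-9.   2.8 -1.3] len 9.5
turn about tool x (rad) -0.002
```

View pics/h.png

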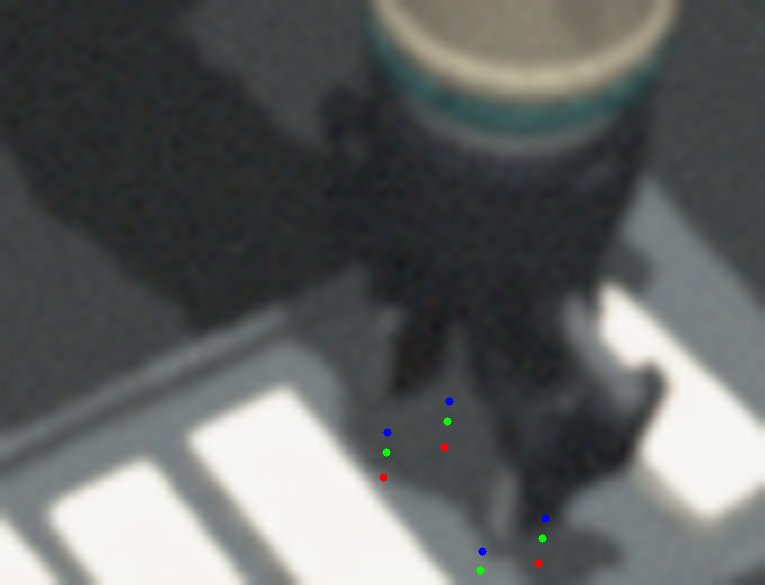

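```bash
python3 -m handwheel '0.2 -1.5 -6 0 0 0 -0.01;0.2 0 -8 0 0 0 0;0.2 0 -8 0 0 0 0;0.2 0 -8 0 0 0 0;0.2 0 -8 0 0 0 0'
python3 - <<'E'
from h import *
plan([*tray(0,-86),63],12.8)
im=get_image("scene");cv2.imwrite(f"pics/i.png",cv2.resize(im[150:290,220:430],None,fx=3.6,fy=3.6,interpolation=cv2.INTER_CUBIC))
E
```

```text
clock: 7.0
eef_pos: [529.0, 64.6, 65.1]
tool_rot: [0.768, 1.566, 0.992]
force: [-0.0, 0.9, 0.6]
width: 51.2
clock 7.0 at [529.   64.6  65.1] tray [ 1.9 39.6] F [-0.   0.9  0.6] w 51.2
zang 12.8 tilt [ 0.003  0.004 -1.   ] delta tool [   1.6 -125.6   -1.9] len 125.6
turn about tool x (rad) 0.0
```

View pics/i.png

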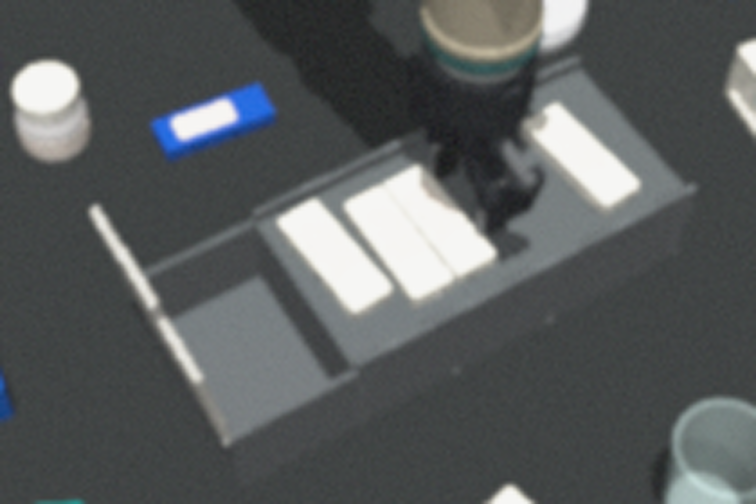

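```bash
python3 -m handwheel '0.2 1 -7 -1 0 0 0;0.2 0 -7 -1 0 0 0;0.2 0 -7 0 0 0 0;0.2 0 -7 0 0 0 0;0.2 0 -7 0 0 0 0;0.2 0 -7 0 0 0 0;0.2 0 -7 0 0 0 0;0.2 0 -7 0 0 0 0'
python3 - <<'E'
from h import *
plan([*tray(0,-86),63],12.8)
im=get_image("scene");cv2.imwrite(f"pics/j.png",cv2.resize(im[150:290,220:430],None,fx=3.6,fy=3.6,interpolation=cv2.INTER_CUBIC))
E
```

```text
clock: 7.85
eef_pos: [541.8, 9.1, 65.4]
tool_rot: [0.795, 1.558, 1.018]
force: [-0.6, 2.4, 3.7]
width: 51.5
clock 7.85 at [541.8   9.1  65.4] tray [  2.  -17.4] F [-0.6  2.4  3.7] w 51.5
zang 12.8 tilt [ 0.007  0.011 -1.   ] delta tool [  1.8 -68.6  -2. ] len 68.7
turn about tool x (rad) -0.001
```

View pics/j.png

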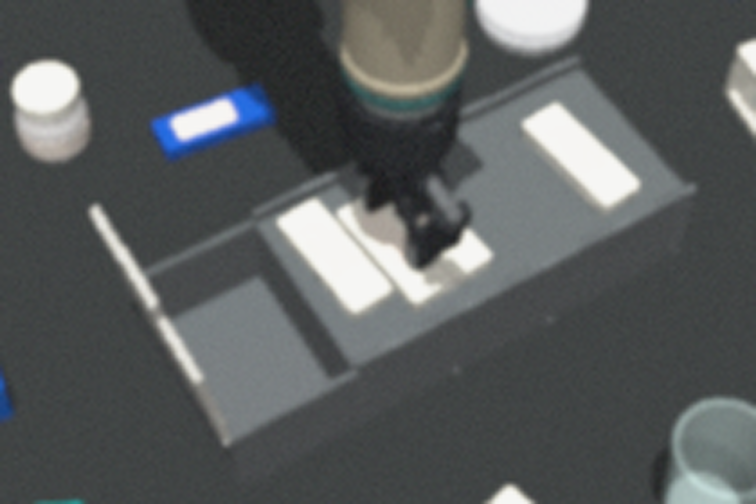

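```bash
python3 -m handwheel '0.2 -20 0 0 0 0 0;0.2 -5 25 0 0 0 0;0.2 0 40 0 0 0 0;0.2 0 30 0 0 0 0;0.2 20 0 0 0 0 0;0.2 8 0 0 0 0 0;0.2 0 0 0 0 0 0'
python3 - <<'E'
from h import *
plan([*tray(0,78),52],12.8)
E
```

```text
clock: 8.6
eef_pos: [521.7, 94.5, 61.2]
tool_rot: [0.243, 1.565, 0.457]
force: [-0.7, -0.4, -0.4]
width: 51.3
clock 8.6 at [521.7  94.5  61.2] tray [ 1.3 70.4] F [-0.7 -0.4 -0.4] w 51.3
zang 12.2 tilt [ 0.005  0.003 -1.   ] delta tool [ 9.2  7.6 -1.5] len 12.1
turn about tool x (rad) -0.01
```

```bash
python3 -m handwheel '0.2 5 3 -1 -0.01 0 0;0.2 3 0 0 0 0 0;0.2 0 0 0 0 0 0'; python3 -m handwheel '0.2 2 0 0 0 0 0;0.2 1 0 0 0 0 0;0.2 0 0 0 0 0 0'
python3 - <<'E'
from h import *
plan([*tray(0,78),52],12.8)
p=camera_params("wrist");s,M=state();im=get_image("wrist");cv2.imwrite("pics/k.png",im)
E
```

```text
clock: 8.9
eef_pos: [520.6, 94.8, 52.8]
tool_rot: [-0.038, 1.566, 0.184]
force: [0.9, 0.1, 0.4]
width: 51.5
clock: 9.2
eef_pos: [521.3, 93.8, 50.1]
tool_rot: [-0.099, 1.564, 0.12]
force: [-0.2, 0.1, 0.3]
width: 51.3
clock 9.2 at [521.3  93.8  50.1] tray [ 0.8 69.7] F [-0.2  0.1  0.3] w 51.3
zang 12.6 tilt [ 0.006  0.001 -1.   ] delta tool [-1.9  8.2 -0.8] len 8.5
turn about tool x (rad) -0.004
```

View pics/k.png

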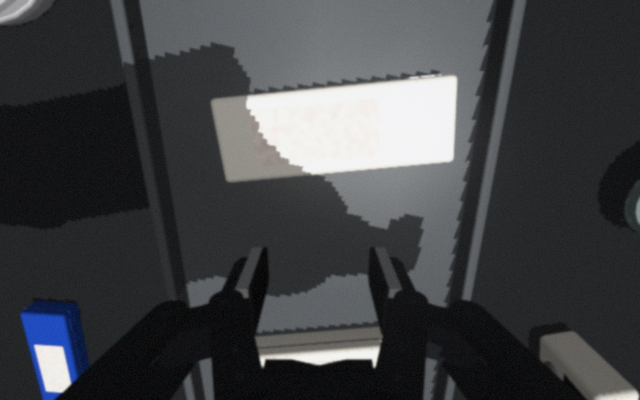

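```bash
python3 -m handwheel '0.2 2 0 0 0 0 0;0.2 0 0 0 0 0 0'; python3 -m handwheel '0.2 2 0 0 0 0 0;0.2 0 0 0 0 0 0'
```

```text
clock: 9.45
eef_pos: [521.9, 94.0, 49.6]
tool_rot: [-0.156, 1.563, 0.064]
force: [-0.2, -0.3, 0.4]
width: 51.0
clock: 9.65
eef_pos: [522.4, 94.1, 49.8]
tool_rot: [-0.256, 1.561, -0.036]
force: [-0.1, -0.6, 0.1]
width: 51.5
```

```bash
python3 -m handwheel '0.2 3 0 0 0 0 0;0.2 0 0 0 0 0 0'; python3 -m handwheel '0.2 3 0 0 0 0 0;0.2 0 0 0 0 0 0';python3 - <<'E'
from h import *
plan([*tray(0,78),52],12.8)
s,M=state();print(s['tau'].round(2),s['qpos'].round(3),s['qd'].round(3))
E
```

```text
clock: 9.85
eef_pos: [523.1, 94.3, 49.9]
tool_rot: [-0.36, 1.559, -0.141]
force: [0.5, -0.5, 0.2]
width: 51.2
clock: 10.05
eef_pos: [523.8, 94.6, 49.8]
tool_rot: [-0.413, 1.556, -0.193]
force: [0.3, 0.6, 0.5]
width: 51.5
clock 10.05 at [523.8  94.6  49.8] tray [ 3.4 70. ] F [0.3 0.6 0.5] w 51.5
zang 12.6 tilt [ 0.014 -0.003 -1.   ] delta tool [-2.2  8.  -3.4] len 9.0
turn about tool x (rad) -0.004
[-5.000e-02 -5.155e+01 -3.760e+00 -1.038e+01  1.000e-02  1.200e-01
 -2.000e-02] [-0.023  0.715 -0.322  1.985  0.463  0.5   -0.46 ] [ 0.    -0.014 -0.    -0.006 -0.006  0.008  0.002]
```

```bash
python3 -m handwheel '0.2 -3 0 -3 0 0.013 0.006;0.2 0 -6 0 0 0 0;0.2 0 -8 0 0 0 0;0.2 0 -8 0 0 0 0;0.2 0 -8 0 0 0 0'
python3 - <<'E'
from h import *
plan([*tray(0,-86),52],12.8)
im=get_image("scene");cv2.imwrite(f"pics/l.png",cv2.resize(im[150:290,220:430],None,fx=3.6,fy=3.6,interpolation=cv2.INTER_CUBIC))
E
```

```text
clock: 10.55
eef_pos: [527.1, 62.9, 51.4]
tool_rot: [2.502, 1.568, 2.723]
force: [-0.2, 0.4, 0.8]
width: 51.0
clock 10.55 at [527.1  62.9  51.4] tray [-0.4 38.4] F [-0.2  0.4  0.8] w 51.0
zang 12.6 tilt [-0.002  0.001 -1.   ] delta tool [  -0.8 -124.4    0.7] len 124.4
turn about tool x (rad) -0.003
```

View pics/l.png

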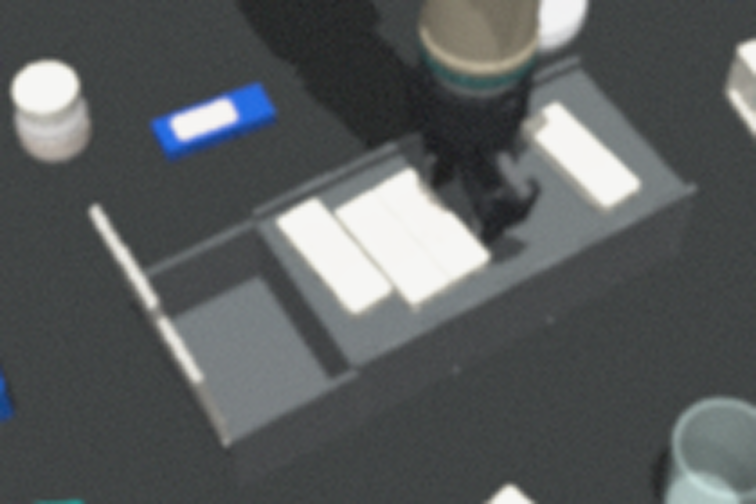

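```bash
python3 -m handwheel '0.2 0 -7 0 0 0 0;0.2 0 -7 0 0 0 0;0.2 0 -7 0 0 0 0;0.2 0 -7 0 0 0 0;0.2 0 -7 0 0 0 0;0.2 0 -7 0 0 0 0'
python3 - <<'E'
from h import *
plan([*tray(0,-86),52],12.8)
im=get_image("scene");cv2.imwrite(f"pics/m.png",cv2.resize(im[150:290,220:430],None,fx=3.6,fy=3.6,interpolation=cv2.INTER_CUBIC))
E
```

```text
clock: 11.2
eef_pos: [537.1, 18.2, 51.1]
tool_rot: [2.208, 1.568, 2.427]
force: [0.0, 0.9, 0.4]
width: 51.0
clock 11.2 at [537.1  18.2  51.1] tray [-0.5 -7.5] F [0.  0.9 0.4] w 51.0
zang 12.6 tilt [-0.002  0.002 -1.   ] delta tool [ -1.1 -78.5   0.8] len 78.5
turn about tool x (rad) -0.004
```

View pics/m.png

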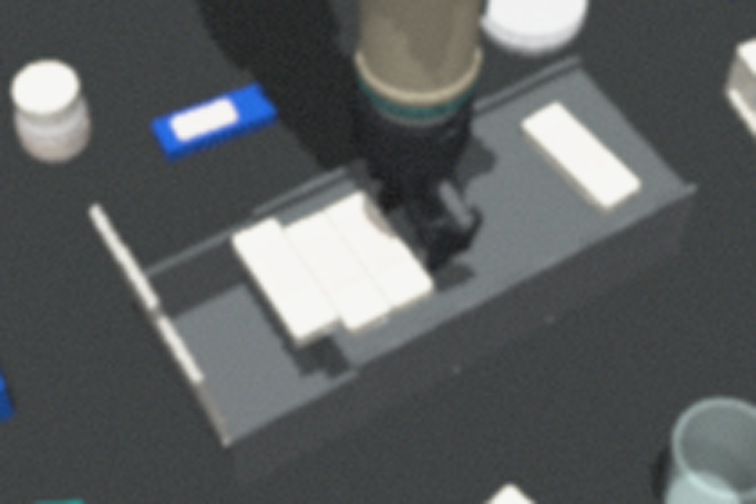

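```bash
python3 -m handwheel '0.2 0 -7 0 0 0 0;0.2 0 -7 0 0 0 0;0.2 0 -7 0 0 0 0;0.2 0 -7 0 0 0 0;0.2 0 -7 0 0 0 0;0.2 0 -5 0 0 0 0'
python3 - <<'E'
from h import *
plan([*tray(0,-86),52],12.8)
im=get_image("scene");cv2.imwrite(f"pics/n.png",cv2.resize(im[150:290,220:430],None,fx=3.6,fy=3.6,interpolation=cv2.INTER_CUBIC))
E
```

```text
clock: 11.85
eef_pos: [546.7, -26.3, 51.0]
tool_rot: [2.855, 1.568, 3.073]
force: [-0.0, 0.6, 0.9]
width: 51.1
clock 11.85 at [546.7 -26.3  51. ] tray [ -1.1 -53. ] F [-0.   0.6  0.9] w 51.1
zang 12.5 tilt [-0.002  0.    -1.   ] delta tool [ -1.  -33.    1.3] len 33.0
turn about tool x (rad) -0.005
```

View pics/n.png

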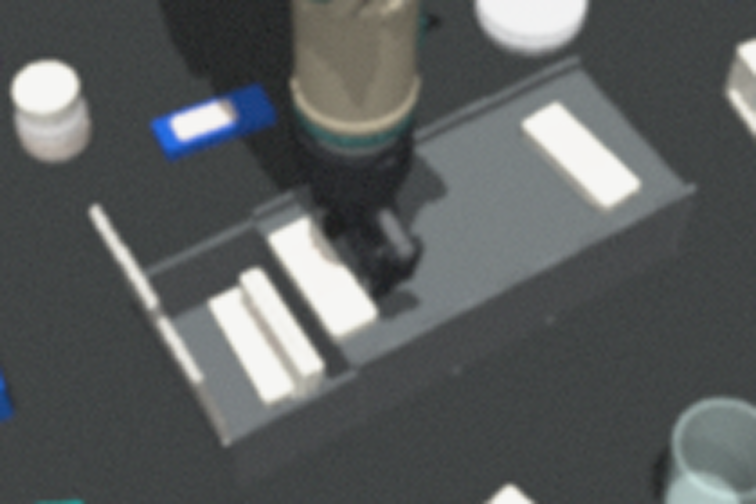

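```bash
python3 -m handwheel '0.2 0 -7 0 0 0 0;0.2 0 -7 0 0 0 0;0.2 0 -7 0 0 0 0;0.2 0 -7 0 0 0 0;0.2 0 -5 0 0 0 0;0.2 0 0 0 0 0 0'
python3 - <<'E'
from h import *
plan([*tray(0,-86),52],12.8)
im=get_image("scene");cv2.imwrite(f"pics/o.png",cv2.resize(im[150:290,220:430],None,fx=3.6,fy=3.6,interpolation=cv2.INTER_CUBIC))
E
```

```text
clock: 12.5
eef_pos: [554.4, -63.8, 50.7]
tool_rot: [-2.838, 1.568, -2.622]
force: [-0.0, 0.8, -0.6]
width: 51.5
clock 12.5 at [554.4 -63.8  50.7] tray [ -1.9 -91.2] F [-0.   0.8 -0.6] w 51.5
zang 12.4 tilt [-0.003 -0.002 -1.   ] delta tool [-1.3  5.2  1.8] len 5.7
turn about tool x (rad) -0.008
```

View pics/o.png

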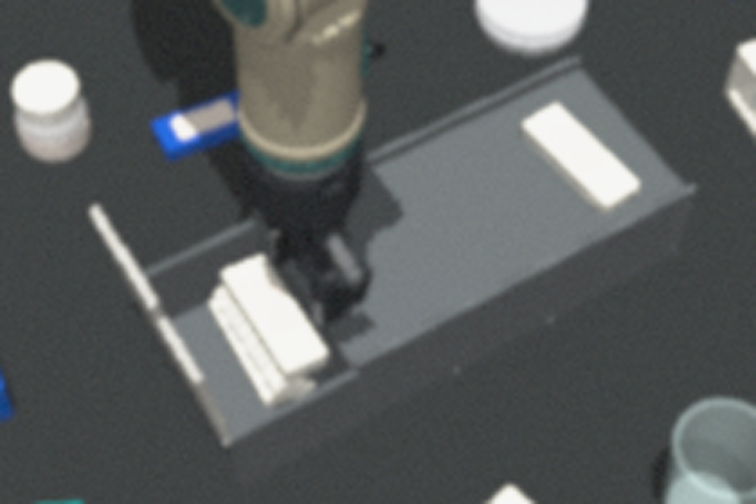

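```bash
python3 -m handwheel '0.2 -40 3 0 0 0 0;0.2 -45 3 0 0 0 0;0.2 -45 3 0 0 0 0;-1 -45 0 0 0 0 0;-1 -20 0 0 0 0 0;-1 0 0 0 0 0 0'
python3 - <<'E'
from h import *
plan([*tray(0,-262),245],12.8)
p=camera_params("wrist");print(p);cv2.imwrite("pics/p.png",get_image("wrist"))
im=get_image("scene");cv2.imwrite(f"pics/q.png",cv2.resize(im[150:290,220:430],None,fx=3.6,fy=3.6,interpolation=cv2.INTER_CUBIC))
E
```

```text
clock: 13.15
eef_pos: [551.5, -51.3, 251.5]
tool_rot: [2.84, 1.563, 3.061]
force: [0.1, -0.1, -0.9]
width: 7.9
clock 13.15 at [551.5 -51.3 251.5] tray [ -1.9 -78.4] F [ 0.1 -0.1 -0.9] w 7.9
zang 12.6 tilt [-0.008  0.001 -1.   ] delta tool [   6.1 -183.6    2.5] len 183.7
turn about tool x (rad) -0.003
{'fx': 311.8235334465606, 'fy': 311.8235334465606, 'cx': 318.12328656081314, 'cy': 195.63187049455436, 'eye': array([534.40151718,  30.26690566, 415.32682076]), 'orientation': array([-0.32896223,  0.00765115,  0.22050813])}
```

View pics/p.png

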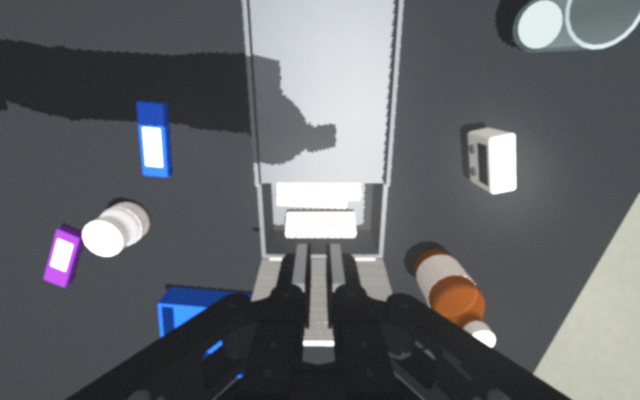

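View pics/q.png

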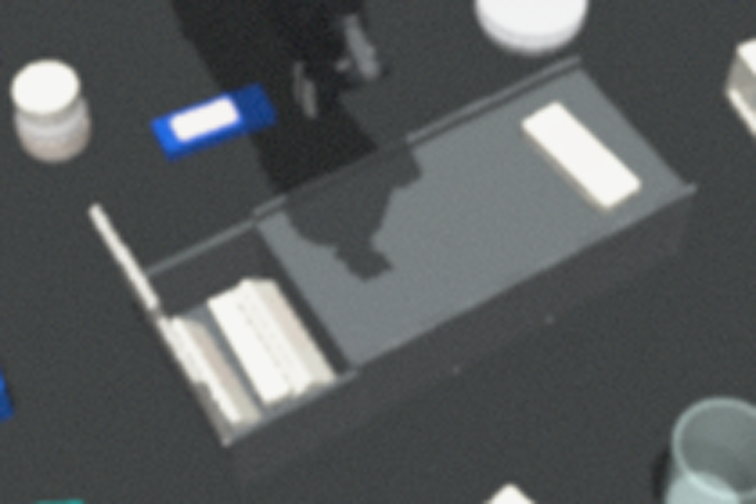

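Run:
```python
from h import *
p=camera_params("wrist")
print("hinge",proj(p,[*tray(0,-193.5),74.5]).round(1))
for th in np.arange(1.5,2.0,.05):
    print(round(th,2),[proj(p,[*tray(x,-193.5+119*np.cos(th)),74.5+119*np.sin(th)]).round(0).tolist() for x in(-25,0,25)])
```

```text
hinge [323.3 259.8]
1.5 [[295.0, 322.0], [324.0, 322.0], [353.0, 323.0]]
1.55 [[295.0, 328.0], [324.0, 328.0], [353.0, 328.0]]
1.6 [[295.0, 333.0], [324.0, 334.0], [352.0, 334.0]]
1.65 [[295.0, 339.0], [324.0, 339.0], [352.0, 339.0]]
1.7 [[296.0, 343.0], [324.0, 344.0], [352.0, 344.0]]
1.75 [[296.0, 348.0], [324.0, 348.0], [352.0, 348.0]]
1.8 [[296.0, 352.0], [324.0, 352.0], [351.0, 352.0]]
1.85 [[296.0, 356.0], [324.0, 356.0], [351.0, 356.0]]
1.9 [[297.0, 359.0], [324.0, 359.0], [351.0, 359.0]]
1.95 [[297.0, 362.0], [324.0, 362.0], [350.0, 362.0]]
```

```bash
python3 -m handwheel '-1 0 -30 0 0 0 0;-1 0 -40 1 0 0 0;-1 0 -40 1 0 0 0;-1 0 -40 0 0 0 0;-1 0 -30 0 0 0 0;-1 0 0 0 0 0 0'
python3 - <<'E'
from h import *
plan([*tray(0,-262),145],12.8)
p=camera_params("wrist");cv2.imwrite("pics/r.png",get_image("wrist"))
E
```

```text
clock: 13.85
eef_pos: [586.2, -229.7, 233.7]
tool_rot: [2.753, 1.536, 2.981]
force: [-0.1, -0.5, -0.7]
width: 0.1
clock 13.85 at [ 586.2 -229.7  233.7] tray [  -7.6 -260. ] F [-0.1 -0.5 -0.7] w 0.1
zang 13.1 tilt [-0.034  0.005 -0.999] delta tool [88.4 -3.2 10.4] len 89.1
turn about tool x (rad) 0.005
```

View pics/r.png

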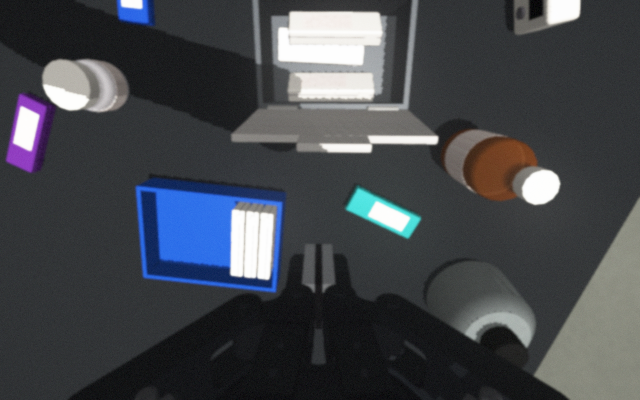

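Run:
```python
from h import *
p=camera_params("wrist")
im=cv2.imread("pics/r.png");hsv=cv2.cvtColor(im,cv2.COLOR_BGR2HSV)
m=cv2.inRange(hsv,(105,120,40),(125,255,255));m[:160]=0
m=cv2.morphologyEx(m,cv2.MORPH_CLOSE,np.ones((45,45)))
c=max(cv2.findContours(m,0,1)[0],key=cv2.contourArea)
W=np.array([toz(p,*q[0],40)[:2] for q in c],np.float32);r=cv2.minAreaRect(W);print(r)
for q in((137,184),(286,191),(278,291),(142,278)):print(q,toz(p,*q,40).round(1))
for q in((238,203),(276,203),(270,278),(231,274)):print("m",q,toz(p,*q,40).round(1))
```

```text
((465.89678955078125, -350.9208068847656), (185.7643280029297, 145.71754455566406), 7.239037990570068)
(137, 184) [ 369.8 -301.7   40. ]
(286, 191) [ 548.6 -266.9   40. ]
(278, 291) [ 566.1 -408.2   40. ]
(142, 278) [ 383.1 -434.5   40. ]
m (238, 203) [ 494.1 -296.2   40. ]
m (276, 203) [ 539.7 -285.    40. ]
m (270, 278) [ 551.8 -391.    40. ]
m (231, 274) [ 500.1 -398.    40. ]
```

```bash
python3 -m handwheel '-1 20 0 5 0 -0.032 -0.012;-1 25 -2 5 0 0 0;-1 25 0 0 0 0 0;-1 15 0 0 0 0 0;-1 0 0 0 0 0 0'
python3 - <<'E'
from h import *
plan([*tray(0,-262),145],12.8)
E
```

```text
clock: 14.4
eef_pos: [591.2, -216.3, 138.8]
tool_rot: [2.06, 1.555, 2.299]
force: [-0.6, -0.5, 0.1]
width: -0.3
clock 14.4 at [ 591.2 -216.3  138.8] tray [ 2.000e-01 -2.481e+02] F [-0.6 -0.5  0.1] w -0.3
zang 13.7 tilt [-0.011  0.012 -1.   ] delta tool [ -6.4 -13.8  -0.5] len 15.2
turn about tool x (rad) 0.016
```

```bash
python3 -m handwheel '-1 0 8 0 0 0 0;-1 0 8 0 0 0 0;-1 0 8 0 0 0 0;-1 0 8 0 0 0 0;-1 0 8 0 0 0 0;-1 0 8 0 0 0 0'
python3 - <<'E'
from h import *
plan([*tray(0,-150),115],12.8)
cv2.imwrite("pics/s.png",get_image("wrist"))
im=get_image("scene");cv2.imwrite(f"pics/s2.png",cv2.resize(im[150:290,220:430],None,fx=3.6,fy=3.6,interpolation=cv2.INTER_CUBIC))
E
```

```text
clock: 15.0
eef_pos: [579.4, -165.1, 141.6]
tool_rot: [2.025, 1.557, 2.267]
force: [-0.1, -1.4, -0.3]
width: 0.1
clock 15.0 at [ 579.4 -165.1  141.6] tray [   0.  -195.5] F [-0.1 -1.4 -0.3] w 0.1
zang 13.8 tilt [-0.009  0.01  -1.   ] delta tool [27.2 45.2  0.9] len 52.8
turn about tool x (rad) 0.018
```

View pics/s.png

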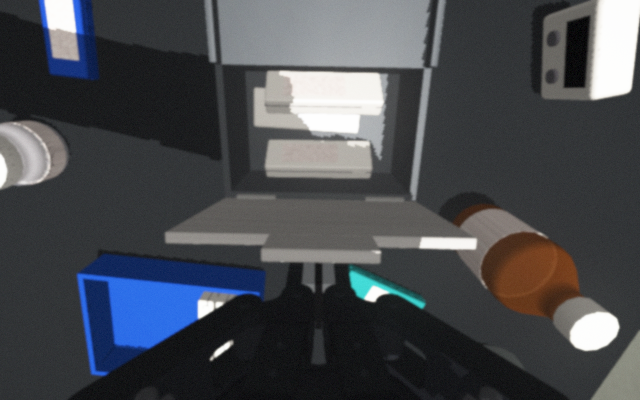

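View pics/s2.png

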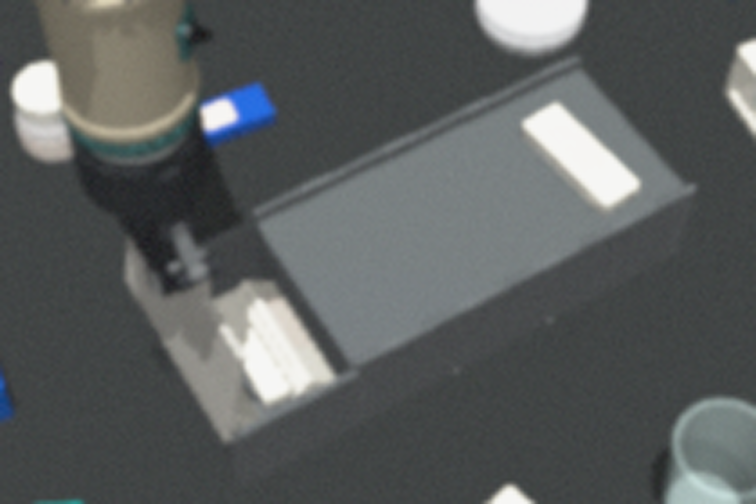

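```bash
python3 -m handwheel '-1 1 9 0 0 0 0;-1 3 8 0 0 0 0;-1 4 8 0 0 0 0;-1 5 7 0 0 0 0;-1 7 7 0 0 0 0;-1 8 6 0 0 0 0'
python3 - <<'E'
from h import *
plan([*tray(0,-112),60],12.8)
EOF=0
E
```

```text
clock: 15.7
eef_pos: [569.3, -116.4, 113.9]
tool_rot: [1.715, 1.558, 1.957]
force: [0.4, -0.2, 1.4]
width: 0.1
clock 15.7 at [ 569.3 -116.4  113.9] tray [   1.  -145.8] F [ 0.4 -0.2  1.4] w 0.1
zang 13.9 tilt [-0.005  0.012 -1.   ] delta tool [54.3 33.2 -0.3] len 63.6
turn about tool x (rad) 0.019
```

```bash
python3 -m handwheel '-1 9 6 0 0 0 0;-1 9 5 0 0 0 0;-1 9 3 0 0 0 0;-1 9 2 0 0 0 0;-1 9 1 0 0 0 0'
python3 - <<'E'
from h import *
plan([*tray(0,-112),60],12.8)
cv2.imwrite("pics/t.png",get_image("wrist"))
im=get_image("scene");cv2.imwrite(f"pics/t2.png",cv2.resize(im[150:290,220:430],None,fx=3.6,fy=3.6,interpolation=cv2.INTER_CUBIC))
E
```

```text
clock: 16.2
eef_pos: [563.9, -95.0, 64.3]
tool_rot: [1.741, 1.555, 1.985]
force: [-0.0, 0.9, 0.4]
width: 0.0
clock 16.2 at [563.9 -95.   64.3] tray [   0.5 -123.8] F [-0.   0.9  0.4] w 0.0
zang 14.0 tilt [-0.006  0.014 -1.   ] delta tool [ 4.5 11.7 -0.2] len 12.6
turn about tool x (rad) 0.021
```

View pics/t2.png

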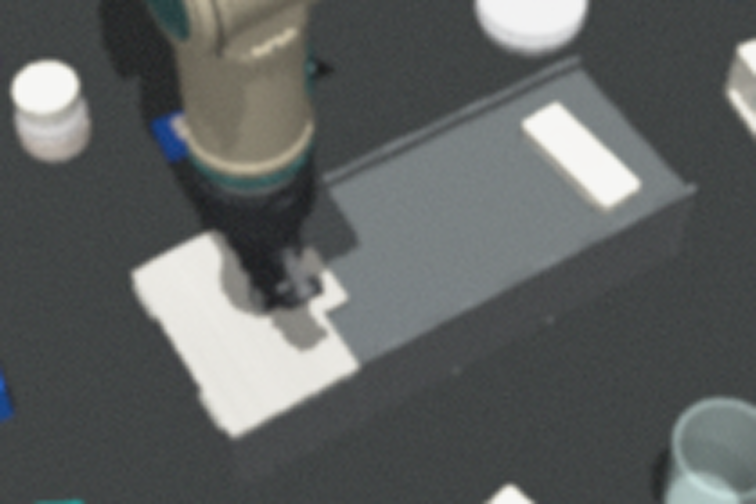

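Nearly shut. Press gently to seat it.

```bash
python3 -m handwheel '-1 5 3 0 0 0 0;-1 4 0 0 0 0 0'; python3 -m handwheel '-1 4 0 0 0 0 0;-1 4 0 0 0 0 0';python3 -m handwheel '-1 4 0 0 0 0 0;-1 5 0 0 0 0 0'
```

```text
clock: 16.5
eef_pos: [562.9, -93.8, 58.1]
tool_rot: [1.925, 1.558, 2.168]
force: [-14.6, 1.6, 61.1]
width: 0.1
clock: 16.7
eef_pos: [562.9, -93.8, 58.5]
tool_rot: [2.096, 1.563, 2.337]
force: [-9.0, 0.8, 33.2]
width: 0.1
clock: 16.9
eef_pos: [563.0, -94.0, 58.3]
tool_rot: [2.631, 1.568, 2.872]
force: [-12.2, 1.2, 49.5]
width: -0.3
```

```bash
python3 -m handwheel '-1 -15 0 0 0 0 0;-1 -40 0 0 0 0 0;-1 -40 20 0 0 0 0;-1 -40 45 0 0 0 0;0.6 -10 48 0 0 0 0;0.6 0 48 0 0 0 0;0.6 0 48 0 0 0 0;0.6 0 40 0 0 0 0;0.6 0 15 0 0.14 0 0;0.6 0 0 0 0.14 0 0'
python3 - <<'E'
from h import *
plan([512.4,160.6,180],-72.2)
E
```

```text
clock: 17.9
eef_pos: [503.6, 163.1, 206.1]
tool_rot: [0.136, 1.564, 0.077]
force: [0.1, 0.1, -0.1]
width: 68.4
clock 17.9 at [503.6 163.1 206.1] tray [ -1.1 141.2] F [ 0.1  0.1 -0.1] w 68.4
zang -3.3 tilt [ 0.007  0.001 -1.   ] delta tool [26.2 -2.   8.7] len 27.6
turn about tool x (rad) 1.202
```

```bash
python3 -m handwheel '0.6 0 0 0 0.14 0 0;0.6 0 0 0 0.14 0 0;0.6 0 0 0 0.14 0 0;0.6 0 0 0 0.14 0 0;0.6 0 0 0 0.14 0 0;0.6 0 0 0 0.14 0 0;0.6 0 0 0 0.14 0 0;0.6 0 0 0 0.14 0 0;0.6 0 0 0 0.05 0 0;0.6 0 0 0 0 0 0'
python3 - <<'E'
from h import *
plan([512.4,160.6,180],-72.2)
p=camera_params("wrist");im=get_image("wrist");cv2.imwrite("pics/u.png",im)
print(p)
s,M=state();print(s['qpos'].round(2))
im=get_image("scene");cv2.imwrite(f"pics/u2.png",cv2.resize(im[150:290,220:430],None,fx=3.6,fy=3.6,interpolation=cv2.INTER_CUBIC))
E
```

```text
clock: 18.9
eef_pos: [502.5, 163.2, 206.0]
tool_rot: [1.164, 1.562, -0.117]
force: [-0.1, 0.4, -0.2]
width: 68.4
clock 18.9 at [502.5 163.2 206. ] tray [ -2.2 141.6] F [-0.1  0.4 -0.2] w 68.4
zang -73.4 tilt [ 0.009 -0.001 -1.   ] delta tool [26.1  8.6  5.2] len 27.9
turn about tool x (rad) -0.021
{'fx': 311.8235334465606, 'fy': 311.8235334465606, 'cx': 318.12328656081314, 'cy': 195.63187049455436, 'eye': array([581.17700685, 187.17365917, 370.27499281]), 'orientation': array([-0.32275893, -0.00400736, -1.28086435])}
[-0.31  0.46 -0.09  1.87  0.06  0.81 -1.71]
```

View pics/u.png

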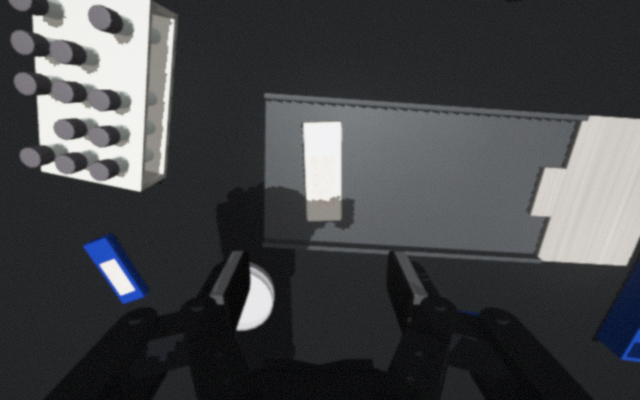

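View pics/u2.png

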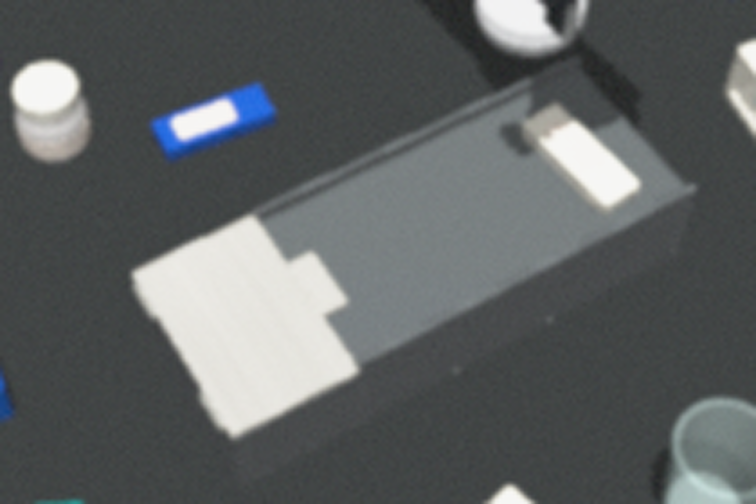

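Run:
```python
from h import *
p=camera_params("wrist");im=cv2.imread("pics/u.png");s,M=state()
g=im[105:235,285:360]
m=((g.min(2)>115)).astype(np.uint8)*255
m=cv2.morphologyEx(m,cv2.MORPH_OPEN,np.ones((3,3)))
c=max(cv2.findContours(m,0,1)[0],key=cv2.contourArea)
W=np.array([toz(p,q[0][0]+285,q[0][1]+105,90)[:2] for q in c],np.float32);r=cv2.minAreaRect(W);print(r)
# finger centre line: tip inner corners
e1,d1=ray(p,246,252);e2,d2=ray(p,390,252)
dep=p['fx']*s['width']/(390-246)
for e,d in((e1,d1),(e2,d2)):print("tip tool",(M.T@(e+d*dep-s['eef_pos'])).round(1))
```

```text
((522.4827880859375, 157.73065185546875), (106.6352767944336, 50.47799301147461), 15.771656036376953)
tip tool [-31.3   9.6 -34.3]
tip tool [-31.3   9.7  34.5]
```

Run:
```python
from h import *
im=cv2.imread("pics/u.png")
cv2.imwrite("pics/u3.png",cv2.resize(im[105:235,285:375],None,fx=4.5,fy=4.5,interpolation=cv2.INTER_CUBIC))
```

```text
(no output)
```

View pics/u3.png

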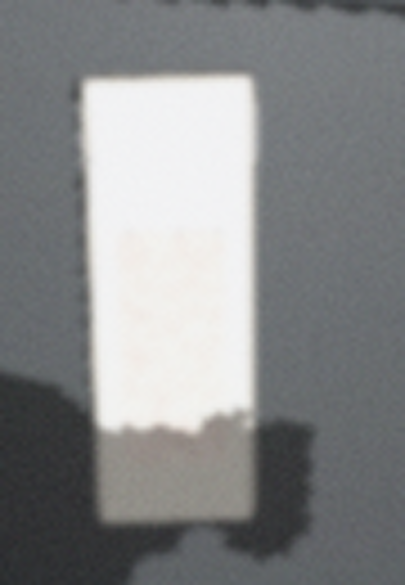

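Run:
```python
from h import *
p=camera_params("wrist")
C=[toz(p,285+u/4.5-.4,105+v/4.5-.4,90)[:2] for u,v in((83,77),(256,77),(255,521),(99,521))]
C=np.array(C);print(C.round(1),C.mean(0).round(1))
print([np.linalg.norm(C[i]-C[i-1]).round(1) for i in range(4)])
d=C[0]+C[1]-C[2]-C[3];print(np.degrees(np.arctan2(d[1],d[0])))
plan([*C.mean(0),72],-72.2)
```

```text
[[553.4 191.7]
 [563.1 159.4]
 [473.8 130.5]
 [464.1 162.8]] [513.6 161.1]
[np.float64(93.9), np.float64(33.8), np.float64(93.9), np.float64(33.8)]
17.9432943815548
clock 19.0 at [502.5 163.3 206. ] tray [ -2.2 141.7] F [-0.6 -0.5 -0.3] w 68.9
zang -73.3 tilt [ 0.009 -0.001 -1.   ] delta tool [134.1   8.9   4.8] len 134.5
turn about tool x (rad) -0.019
```

```bash
python3 -m handwheel '0.6 20 9 5 -0.022 0.004 -0.008;0.6 35 0 0 0 0 0;0.6 35 0 0 0 0 0;0.6 30 0 0 0 0 0;0.6 0 0 0 0 0 0'
python3 - <<'E'
from h import *
plan([513.6,161.1,54],-72.0)
E
```

```text
clock: 19.5
eef_pos: [516.0, 161.8, 84.3]
tool_rot: [1.828, 1.564, 0.577]
force: [-0.5, -0.3, -0.6]
width: 68.5
clock 19.5 at [516.  161.8  84.3] tray [ 10.7 137.3] F [-0.5 -0.3 -0.6] w 68.5
zang -71.7 tilt [ 0.006  0.004 -1.   ] delta tool [30.3 -2.8 -0. ] len 30.4
turn about tool x (rad) 0.006
```

```bash
python3 -m handwheel '0.6 15 -2 0 0 0 0;0.6 9 0 0 0 0 0;0.6 4 0 0 0 0 0;0.6 0 0 0 0 0 0'
python3 - <<'E'
from h import *
plan([513.6,161.1,54],-72.0)
cv2.imwrite("pics/v.png",get_image("wrist"))
E
```

```text
clock: 19.9
eef_pos: [516.9, 162.1, 58.7]
tool_rot: [1.777, 1.559, 0.528]
force: [-0.3, -0.1, 0.4]
width: 68.5
clock 19.9 at [516.9 162.1  58.7] tray [ 11.6 137.3] F [-0.3 -0.1  0.4] w 68.5
zang -71.6 tilt [ 0.01   0.006 -1.   ] delta tool [ 4.6 -3.5 -0.1] len 5.8
turn about tool x (rad) 0.007
```

View pics/v.png

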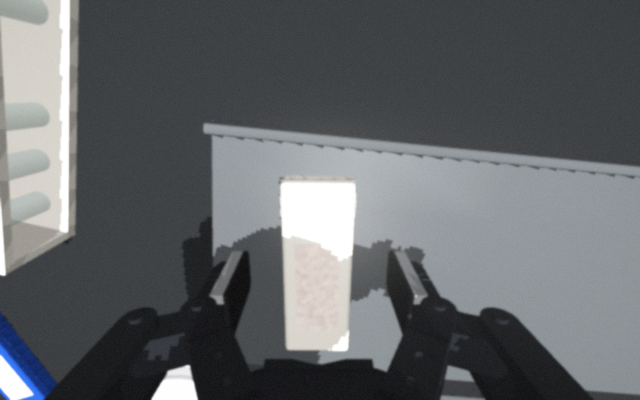

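```bash
python3 -m handwheel '0.6 5 -3 0 0.007 -0.003 -0.011;-1 0 0 0 0 0 0;-1 0 0 0 0 0 0;-1 0 0 0 0 0 0;-1 0 0 0 0 0 0'; python3 -m handwheel '-1 0 0 0 0 0 0;-1 0 0 0 0 0 0'
```

```text
clock: 20.45
eef_pos: [516.2, 162.0, 56.4]
tool_rot: [1.436, 1.565, 0.179]
force: [-0.1, -0.4, -0.9]
width: 31.8
clock: 20.65
eef_pos: [516.2, 162.0, 56.4]
tool_rot: [1.441, 1.565, 0.184]
force: [0.4, -0.4, -1.7]
width: 32.5
```

```bash
python3 -m handwheel '-1 -10 0 0 0 0 0;-1 -25 0 0 0 0 0;-1 -30 0 0 0 0 0;-1 -30 0 0 0 0 0;-1 0 0 0 0 0 0'
python3 - <<'E'
from h import *
plan([437,-357,160],-82)
cv2.imwrite("pics/w.png",get_image("wrist"))
E
```

```text
clock: 21.15
eef_pos: [514.8, 161.6, 155.8]
tool_rot: [1.33, 1.568, 0.073]
force: [0.6, 0.6, -1.3]
width: 32.3
clock 21.15 at [514.8 161.6 155.8] tray [  9.5 137.3] F [ 0.6  0.6 -1.3] w 32.3
zang -72.0 tilt [ 0.003  0.    -1.   ] delta tool [  -4.6 -234.4  469.1] len 524.5
turn about tool x (rad) 0.175
```

View pics/w.png

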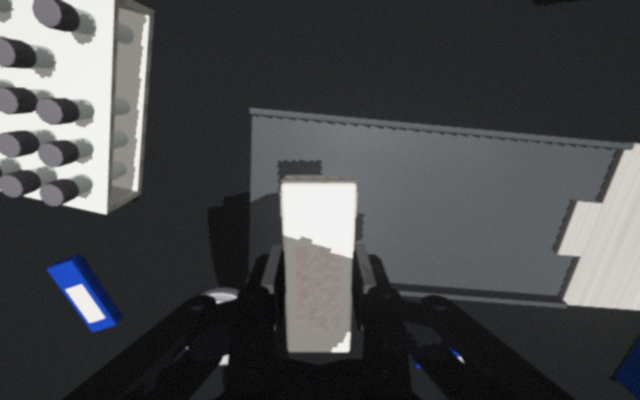

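Held firmly and level. Carry it toward the box.

```bash
python3 -m handwheel '-1 -3 -10 20 0 0 0;-1 -3 -19 38 0 0 0;-1 -3 -19 38 0 0 0;-1 0 -19 38 0.03 0 0;-1 0 -19 38 0.03 0 0;-1 0 -19 38 0.03 0 0;-1 0 -19 38 0.03 0 0;-1 0 -19 38 0.03 0 0;-1 0 -10 25 0.03 0 0;-1 0 0 10 0 0 0'
python3 - <<'E'
from h import *
plan([437,-357,160],-82)
E
```

```text
clock: 22.2
eef_pos: [441.2, -197.5, 155.7]
tool_rot: [-1.976, 1.557, 2.871]
force: [-0.2, -0.2, -0.5]
width: 32.1
clock 22.2 at [ 441.2 -197.5  155.7] tray [-141.9 -196.5] F [-0.2 -0.2 -0.5] w 32.1
zang -82.3 tilt [-0.013  0.004 -1.   ] delta tool [ -4.9 -25.6 157.5] len 159.6
turn about tool x (rad) -0.005
```

```bash
python3 -m handwheel '-1 0 -2 20 0 0 0;-1 0 -2 30 0 0 0;-1 0 0 20 0 0 0;-1 0 0 0 0 0 0'
python3 - <<'E'
from h import *
plan([437,-357,160],-82)
print(camera_params("wrist"))
cv2.imwrite("pics/x.png",get_image("wrist"))
im=get_image("top");cv2.imwrite("pics/x2.png",cv2.resize(im[170:270,400:500],None,fx=6,fy=6,interpolation=cv2.INTER_CUBIC))
E
```

```text
clock: 22.6
eef_pos: [446.8, -267.0, 152.5]
tool_rot: [-2.137, 1.552, 2.714]
force: [0.1, -0.1, 0.2]
width: 32.4
clock 22.6 at [ 446.8 -267.   152.5] tray [-151.8 -265.6] F [ 0.1 -0.1  0.2] w 32.4
zang -82.0 tilt [-0.017  0.008 -1.   ] delta tool [ -8.1 -22.3  87.7] len 90.8
turn about tool x (rad) -0.001
{'fx': 311.8235334465606, 'fy': 311.8235334465606, 'cx': 318.12328656081314, 'cy': 195.63187049455436, 'eye': array([ 532.45619115, -256.80744981,  314.74354404]), 'orientation': array([-0.34663753,  0.00949659, -1.43166322])}
```

View pics/x.png

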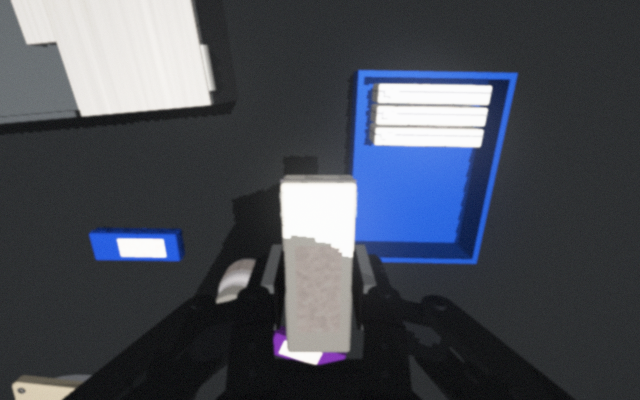

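Run:
```python
import cv2
im=cv2.imread("pics/a_top.png");cv2.imwrite("pics/x3.png",cv2.resize(im[175:265,405:490],None,fx=6.5,fy=6.5,interpolation=cv2.INTER_CUBIC))
im=cv2.imread("pics/a_scene.png");cv2.imwrite("pics/x4.png",cv2.resize(im[195:295,140:240],None,fx=6,fy=6,interpolation=cv2.INTER_CUBIC))
```

```text
(no output)
```

View pics/x3.png

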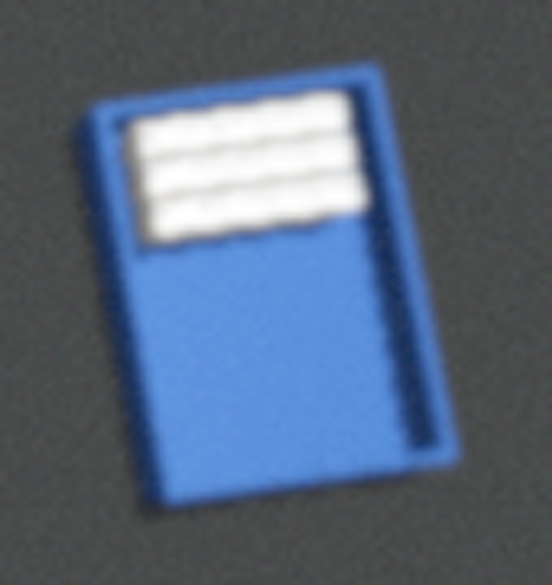

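View pics/x4.png

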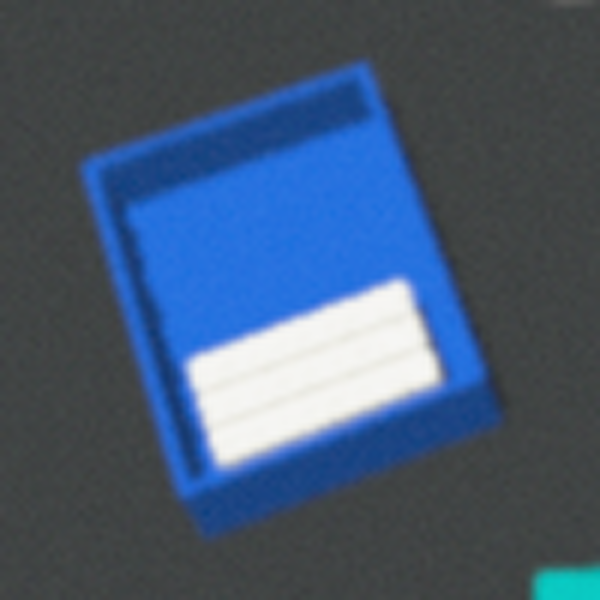

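Run:
```python
from h import *
pt,ps,pw=[camera_params(n) for n in("top","scene","wrist")]
T=[(405+u/6.5-.42,175+v/6.5-.42) for u,v in((95,105),(378,65),(460,462),(165,505))]
S=[(140+u/6-.42,195+v/6-.42) for u,v in((492,378),(188,495),(82,160),(370,63))]
W=[(356,71.5),(517,73),(477,263)]
A=[]
for i,(nm) in enumerate(("++","+-","--","-+")):
    a=toz(pt,*T[i],40)[:2];b=toz(ps,*S[i],40)[:2];q,e=tri(pt,T[i],ps,S[i]);A+=[(a,b)]
    print(nm,a.round(1),b.round(1),"tri",q.round(1),round(e,1),toz(pw,*W[i],40)[:2].round(1) if i<3 else "")
for k in(0,1):
    P=np.array([x[k] for x in A]);dx=P[0]+P[1]-P[2]-P[3];dy=P[0]+P[3]-P[1]-P[2]
    print("c",P.mean(0).round(1),"yaw",np.degrees(np.arctan2(dx[1],dx[0])).round(1),np.degrees(np.arctan2(-dy[0],dy[1])).round(1),np.linalg.norm(dx)/2,np.linalg.norm(dy)/2)
```

```text
++ [ 547.3 -287. ] [ 546.5 -283. ] tri [ 547.2 -284.6   42.3] 3.6 [ 544.7 -279.8]
+- [ 563.  -416.9] [ 561.6 -411.3] tri [ 562.7 -413.    43.5] 4.9 [ 562.1 -409.6]
-- [ 382.1 -439.4] [ 380.9 -436.2] tri [ 382.3 -437.    42.6] 2.6 [ 385.2 -433.3]
-+ [ 365.8 -307.2] [ 367.5 -305.7] tri [ 366.  -306.7   38.6] 1.9 
c [ 464.5 -362.6] yaw 6.7 7.0 182.45881442059445 132.00493288056683
c [ 464.1 -359. ] yaw 7.5 6.3 181.4044835501451 130.19843267841924
```

```bash
python3 -m handwheel '-1 0 -7 25 0.019 -0.010 0.016;-1 0 -7 30 0 0 0;-1 10 -7 25 0 0 0;-1 15 0 8 0 0 0;-1 0 0 0 0 0 0'
python3 - <<'E'
from h import *
plan([437.2,-362,-10],-83.1)
E
```

```text
clock: 23.2
eef_pos: [440.4, -342.5, 124.6]
tool_rot: [-3.124, 1.56, 1.728]
force: [0.3, 1.3, 0.6]
width: 32.4
clock 23.2 at [ 440.4 -342.5  124.6] tray [-174.8 -337.8] F [0.3 1.3 0.6] w 32.4
zang -82.0 tilt [-0.002  0.011 -1.   ] delta tool [134.4  -5.8  20.3] len 136.1
turn about tool x (rad) 0.019
```

```bash
python3 -m handwheel '-1 5 -4 12 0.019 -0.011 0;-1 25 -1 7 0 0 0;-1 25 0 0 0 0 0;-1 20 0 0 0 0 0;-1 0 0 0 0 0 0'
python3 - <<'E'
from h import *
plan([437.2,-362,-10],-83.1)
cv2.imwrite("pics/y.png",get_image("wrist"))
im=get_image("scene");cv2.imwrite("pics/y2.png",cv2.resize(im[170:300,120:270],None,fx=4.5,fy=4.5,interpolation=cv2.INTER_CUBIC))
E
```

```text
clock: 23.7
eef_pos: [441.4, -355.5, 47.3]
tool_rot: [2.171, 1.569, 0.727]
force: [-0.9, 0.4, -0.6]
width: 32.5
clock 23.7 at [ 441.4 -355.5   47.3] tray [-176.7 -350.7] F [-0.9  0.4 -0.6] w 32.5
zang -82.7 tilt [ 0.002  0.001 -1.   ] delta tool [57.3 -5.1  5.9] len 57.8
turn about tool x (rad) 0.007
```

View pics/y.png

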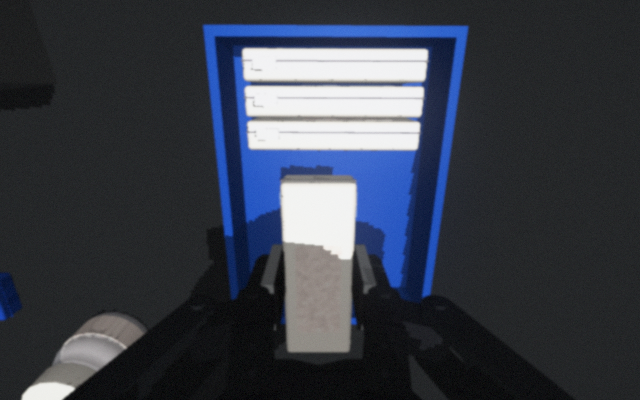

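View pics/y2.png

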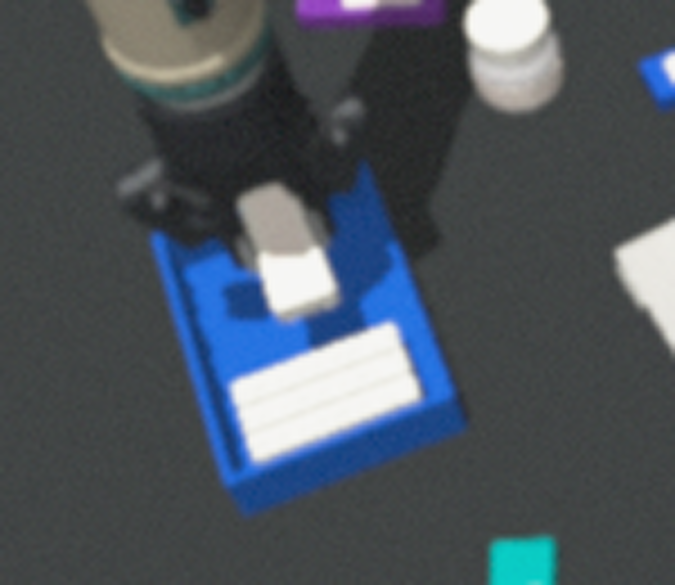

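```bash
python3 -m handwheel '-1 5 -5 5 0.007 0 0;-1 15 0 0 0 0 0;-1 15 0 0 0 0 0;-1 5 0 0 0 0 0;-1 0 0 0 0 0 0'
python3 - <<'E'
from h import *
plan([437.2,-362,-12],-83.1)
cv2.imwrite("pics/z.png",get_image("wrist"))
E
```

```text
clock: 24.3
eef_pos: [441.1, -364.8, 10.7]
tool_rot: [0.962, 1.558, -0.489]
force: [0.3, 0.4, -0.2]
width: 32.4
clock 24.3 at [ 441.1 -364.8   10.7] tray [-179.  -359.7] F [ 0.3  0.4 -0.2] w 32.4
zang -83.2 tilt [ 0.011 -0.006 -1.   ] delta tool [22.6 -3.8 -3.4] len 23.2
turn about tool x (rad) -0.001
```

View pics/z.png

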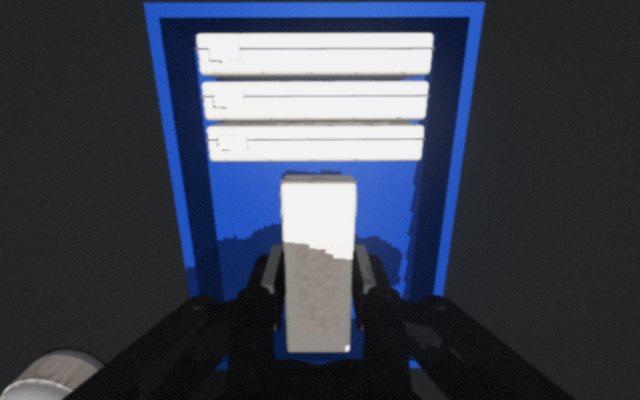

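```bash
python3 -m handwheel '-1 3 -3 -1 0 0.007 -0.010;-1 7 -1 0 0 0 0;-1 5 0 0 0 0 0;-1 0 0 0 0 0 0'
python3 - <<'E'
from h import *
plan([437.2,-362,-12.6],-83.1)
E
```

```text
clock: 24.75
eef_pos: [437.6, -365.0, -4.0]
tool_rot: [0.751, 1.569, -0.7]
force: [0.1, 0.7, -0.3]
width: 32.5
clock 24.75 at [ 437.6 -365.    -4. ] tray [-182.5 -359.1] F [ 0.1  0.7 -0.3] w 32.5
zang -83.2 tilt [ 0.002 -0.001 -1.   ] delta tool [ 8.6 -0.1 -3.1] len 9.1
turn about tool x (rad) -0.001
```

```bash
python3 -m handwheel '-1 3 0 0 0 0 0;-1 2 0 0 0 0 0'; python3 -m handwheel '-1 1.5 0 0 0 0 0;-1 1 0 0 0 0 0'
```

```text
clock: 24.95
eef_pos: [437.8, -365.1, -9.2]
tool_rot: [0.776, 1.568, -0.675]
force: [-0.2, 0.7, -0.6]
width: 32.6
clock: 25.15
eef_pos: [437.9, -365.1, -12.0]
tool_rot: [0.794, 1.568, -0.658]
force: [0.5, 0.9, 0.5]
width: 32.4
```

```bash
python3 -m handwheel '-1 1 0 0 0 0 0'; python3 -m handwheel '-1 1 0 0 0 0 0';python3 -m handwheel '-1 1 0 0 0 0 0'
```

```text
clock: 25.25
eef_pos: [437.9, -365.1, -13.0]
tool_rot: [0.775, 1.568, -0.676]
force: [-0.3, 1.6, 14.0]
width: 32.1
clock: 25.35
eef_pos: [437.9, -365.1, -13.0]
tool_rot: [0.76, 1.568, -0.692]
force: [-2.5, 3.2, 17.5]
width: 32.3
clock: 25.45
eef_pos: [437.9, -365.2, -13.0]
tool_rot: [0.733, 1.568, -0.719]
force: [-1.8, 1.4, 9.4]
width: 32.3
```

```bash
python3 -m handwheel '-1 0 0 0 0 0 0;0 0 0 0 0 0 0;0.2 0 0 0 0 0 0;0.2 0 0 0 0 0 0'; python3 -m handwheel '0.2 -10 0 0 0 0 0;0.2 -30 0 0 0 0 0;0.2 -40 0 0 0 0 0;0.2 -45 0 0 0 0 0;0.2 -45 0 0 0 0 0;0.2 -40 0 0 0 0 0;0.2 0 0 0 0 0 0'
python3 - <<'E'
from h import *
plan([437.2,-362,-12.6],-83.1)
cv2.imwrite("pics/A.png",get_image("wrist"))
cv2.imwrite("pics/B.png",get_image("scene"))
E
```

```text
clock: 25.85
eef_pos: [438.4, -365.5, -12.5]
tool_rot: [0.751, 1.567, -0.701]
force: [-0.3, 0.4, 0.2]
width: 51.0
clock: 26.55
eef_pos: [437.3, -364.5, 207.6]
tool_rot: [0.751, 1.568, -0.7]
force: [-0.2, -0.3, 1.1]
width: 50.8
clock 26.55 at [ 437.3 -364.5  207.6] tray [-182.7 -358.5] F [-0.2 -0.3  1.1] w 50.8
zang -83.2 tilt [ 0.002 -0.002 -1.   ] delta tool [ 2.202e+02 -2.000e-01 -2.900e+00] len 220.3
turn about tool x (rad) -0.001
```

View pics/A.png

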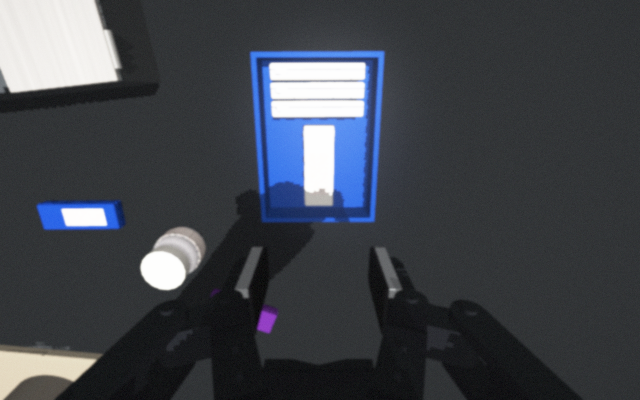

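View pics/B.png

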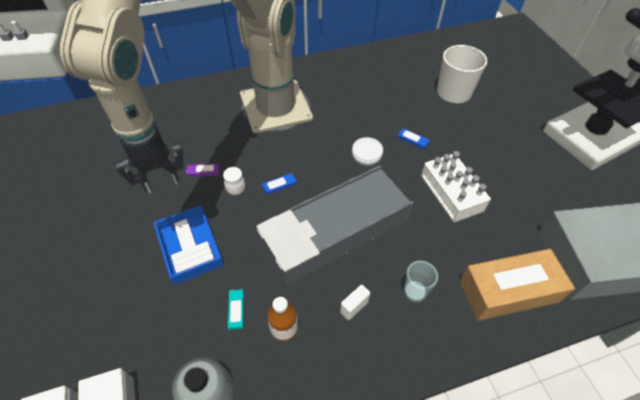

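Run:
```python
from h import *
im=get_image("top");cv2.imwrite("pics/C.png",cv2.resize(im[130:245,235:415],None,fx=4.3,fy=4.3,interpolation=cv2.INTER_CUBIC))
im=cv2.imread("pics/B.png");cv2.imwrite("pics/D.png",cv2.resize(im[165:280,235:420],None,fx=4.3,fy=4.3,interpolation=cv2.INTER_CUBIC))
for n in("top","scene"):
  p=camera_params(n)
  for th in(0,.05,.1):
    print(n,th,[(((proj(p,[*tray(x,-193.5+r*np.cos(th)-6*np.sin(th)),74.5+r*np.sin(th)+6*np.cos(th)])-([235,130] if n=="top" else [235,165]))+.4)*4.3).round().tolist() if 0 else ((proj(p,[*tray(x,-193.5+r*np.cos(th)-6*np.sin(th)),74.5+r*np.sin(th)+6*np.cos(th)])-np.array([235,130 if n=="top" else 165])+.4)*4.3).round().tolist() for x,r in((-75,98),(-25,119),(25,119),(75,98),(75,0),(-75,0))])
```

```text
top 0 [[507.0, 352.0], [457.0, 287.0], [438.0, 216.0], [450.0, 138.0], [591.0, 103.0], [650.0, 316.0]]
top 0.05 [[508.0, 351.0], [458.0, 285.0], [439.0, 214.0], [451.0, 136.0], [591.0, 103.0], [651.0, 316.0]]
top 0.1 [[510.0, 349.0], [460.0, 283.0], [441.0, 211.0], [452.0, 134.0], [592.0, 103.0], [651.0, 316.0]]
scene 0 [[237.0, 192.0], [308.0, 236.0], [351.0, 297.0], [364.0, 377.0], [212.0, 457.0], [92.0, 261.0]]
scene 0.05 [[236.0, 187.0], [307.0, 230.0], [350.0, 292.0], [363.0, 373.0], [211.0, 457.0], [91.0, 261.0]]
scene 0.1 [[235.0, 183.0], [306.0, 225.0], [349.0, 287.0], [362.0, 370.0], [211.0, 458.0], [91.0, 262.0]]
```

View pics/C.png

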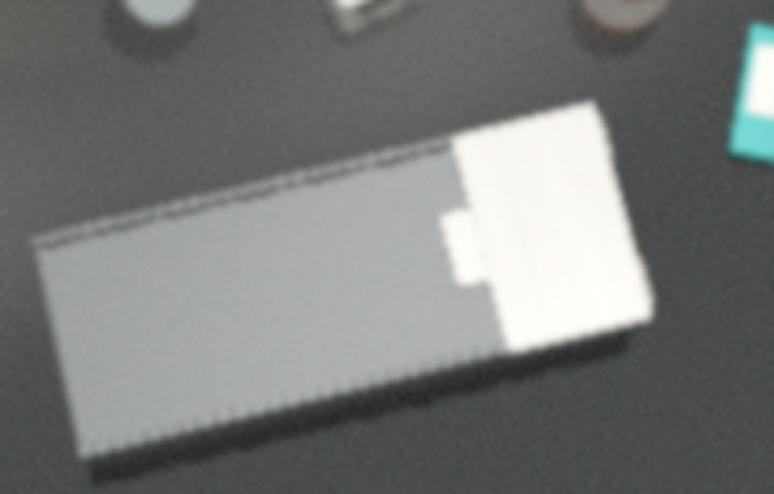

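View pics/D.png

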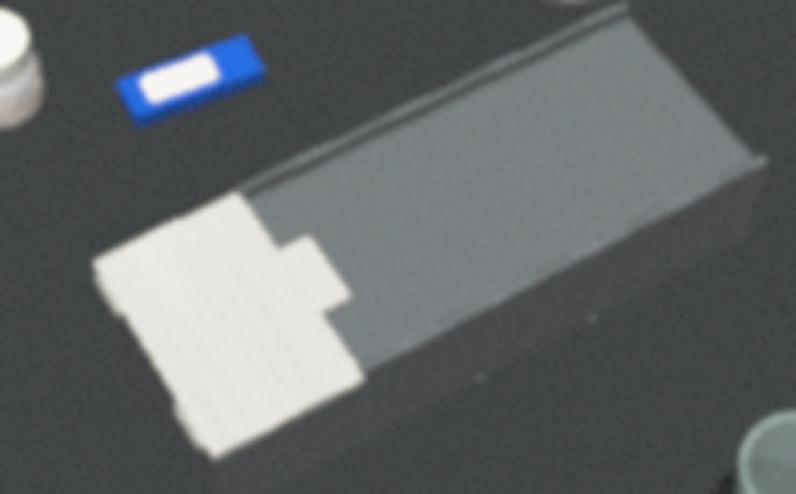

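The lid corners, at about (238,191), (309,236), (351,296) and (362,378) in the crop, match the shut prediction. Handing in.

Run:
```python
from cell import ctrl
print(ctrl.read_state()['clock'],ctrl.finish_job())
```

```text
the job is handed in; nothing more can be done
26.7 None
```

The job is done and handed in at 26.7 s. Three mailers were slid over the edge into the trough and the lid was pressed shut. After that, the fourth mailer was laid flat in the free part of the stock box.

**Last checks**
- **Lid:** the corners in the scene picture match the shut-lid prediction to about 2 mm.
- **Trough:** all three mailers lay below the rim before I closed the lid. One is flat; the other two are standing on edge.
- **Left-over mailer:** the wrist picture shows it flat and clear of the walls and of the three standing mailers. The gripper is well above it, touching nothing.
- **Bystanders:** the loose things and the coloured look-alikes appear where they were at the start. I judged this by eye and did not measure it.

**What went wrong or disagreed**
- **Fingertip height:** the tips really stood 22–31 mm behind the reported tool point, depending on opening, not 8 mm ahead of it as described. My first two pushes rode over the mailers and moved them only slightly (3.7 N). I corrected the height by touching the deck.
- **Pressing the lid:** the wrist force briefly reached 61 N through the fingertips. That is under the 120 N wrist limit, but more than the hinge needed.
- **Setting the mailer down:** contact peaked at about 17 N because I made two more small down-steps after it touched the floor.

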